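# Find the loose drip-line cap and mark it with the pot

## Robot

A 6-joint arm with a two-finger parallel gripper is mounted at the origin on the work surface. World frame = base frame: x ahead of the robot, y to its left, z up, the work surface at z = 0. Lengths are in m, angles in degrees, forces in N, time in s.
With the tool pointing down it reaches from about 0.4 to 0.825 m from the base axis. Payload 7 kg.
Tool frame: the origin (TCP) lies at the very end of the fingers, on their centre line; the grasp point (between the pads) lies 19 mm behind it; z points along the fingers, y is the direction in which the jaws open and shut (so a half turn about z gives the same grasp; the last joint's range is limited). The gripper opens to 88 mm and grips with 3 to 60 N. Pads are 19 mm wide; open, the fingers measure 130 mm over their backs; the gripper's body (78 mm by 193 mm) begins 47 mm behind the grasp point.
Start: joints at [81.137, 20.546, 0.682, 0, -70.136, -16.507], TCP at [0.289, 0.61, 0.19] pointing down, gripper open.
Joint ranges: [-176.03, 176.03], [-82.01, 121.73], [-58.28, 71.71], [-173.87, 95.51], [-174.79, -0.11], [-173.66, 173.66]. Speed limits (degrees/s): [136.94, 136.94, 172.46, 180, 180, 180].

## Interface

Orientations are given as [roll, pitch, yaw] about the fixed x, y, z axes, in that order (R = Rz(yaw) Ry(pitch) Rx(roll)).
In Python, from plant import telemetry, snapshot, calibration, workorder gives the robot as it stands. The module is installed in compiled form; this text tells all that it offers.
- The arm moves only by the tool step_arm, never from a script. Its argument "plan" is text: rows parted by semicolons, each of 7 numbers parted by spaces: the finger opening in cm, from 0 to 8.76, then the shift along the tool's x, y, z in cm, then the turn, a rotation vector about the tool's x, y, z in degrees. A call has 1 to 12 rows; each row shifts and turns the commanded pose from where the row before left it, along the tool's axes as they then stand; what a row does not reach is not made up. A row lasts 1/12 s, in which the tool goes at most 41.7 mm and 7.16 degrees, less where a joint would pass 70% of its speed; a pose out of reach is approached as far as the arm can. A call with a gripper value outside its range is refused whole. The fingers move at their own pace and stop on an object; the grip force is fixed at half the most. Time passes only in rows, so rows that do not move let the fingers close. It gives the time, the measured TCP pose, the force and the opening at its end, in the units of the state.
- telemetry.get_obs(): the state, without advancing time (a new reading comes with each control period).
- snapshot(name): name is "scene" or "top"; returns the picture (420x560x3 uint8, blue, green, red); there is no depth.
- calibration(name): a dict with "K" (3x3 intrinsics, pixels), "k1" (the pictures are not rectified: a ray, as slopes to the right and down, at radius r is drawn at 1 + k1 r^2 times it, then the intrinsics apply), "camera_from_world" (4x4, takes a point from world to camera coordinates). Camera axes: x right, y up, looking along -z (the intrinsics and any distortion apply to the point x, -y, -z); pixel columns grow to the right and rows downward; lengths in m; the calibration is good to about 2 mm. A picture is of the moment at which its call begins. calibration takes no time and is no camera call.
- workorder.close_job(): hands the job in, once; it reports no verdict.
The state is a dict: "clock": time; "joint_pos": joint angles; "qvel": joint speeds; "tau": joint torques, N m; "tool_pos": TCP position; "orientation": TCP orientation; "force": force on the tool from outside, world axes, zero at the start; "moment": the same for the moment, N m; "opening": finger opening in m.
Only numpy, scipy, OpenCV 4.12 (cv2) and the standard library are available. Lean on these libraries where they do the work, as an engineer would, in place of code of your own. Each camera call takes 0.05 s, during which the arm holds its last target.

## Task

Try all three winged caps on the drip-line risers, twisting each gently clockwise: a sound cap nips up by about 3 degrees and then stops dead, and there you must stop at once, because its springy stem must not be wound up more than a few degrees further or bent over. One cap is loose and keeps turning under a light twist; turn it by some 20 degrees. When all three have been tried, mark the loose one by setting the upturned orange pot over its riser, flat on the work surface, and let go; leave the saucer and the bucket where they are.

Things in the scene. Friction and masses are not known exactly. Their poses are not given: they have to be found in the camera images.
- riser_a: One of three identical-looking capped drip-line risers, fixed; which stands where varies. Origin under its centre, on the work surface; z up. Grey concrete foot: disc 80 mm across, 15 mm high. Grey stem 20 mm across, up to 41 mm. Black round screw cap 32 mm across, from 41 to 60 mm, with an upright wing on it. The stem is springy: the wing gives sideways 0.4 mm per newton and comes back.
- riser_b: One of three identical-looking capped drip-line risers, fixed; which stands where varies. Origin under its centre, on the work surface; z up. Grey concrete foot: disc 80 mm across, 15 mm high. Grey stem 20 mm across, up to 41 mm. Black round screw cap 32 mm across, from 41 to 60 mm, with an upright wing on it. The stem is springy: the wing gives sideways 0.4 mm per newton and comes back.
- riser_c: One of three identical-looking capped drip-line risers, fixed; which stands where varies. Origin under its centre, on the work surface; z up. Grey concrete foot: disc 80 mm across, 15 mm high. Grey stem 20 mm across, up to 41 mm. Black round screw cap 32 mm across, from 41 to 60 mm, with an upright wing on it. The stem is springy: the wing gives sideways 0.4 mm per newton and comes back.
- cap_a_top (a point): Centre of the top edge of the wing on riser_a's cap, on its turning axis, 92 mm above the work surface. The wing is an upright black plastic plate 40 mm long, 9 mm thick and 32 mm high (60 to 92 mm above the surface). x runs along its length, y across its thickness, z up; they turn with the cap.
- cap_b_top (a point): Centre of the top edge of the wing on riser_b's cap, on its turning axis, 92 mm above the work surface. The wing is an upright black plastic plate 40 mm long, 9 mm thick and 32 mm high (60 to 92 mm above the surface). x runs along its length, y across its thickness, z up; they turn with the cap.
- cap_c_top (a point): Centre of the top edge of the wing on riser_c's cap, on its turning axis, 92 mm above the work surface. The wing is an upright black plastic plate 40 mm long, 9 mm thick and 32 mm high (60 to 92 mm above the surface). x runs along its length, y across its thickness, z up; they turn with the cap.
- cap_a (a joint): Angle (rad) of riser_a's cap on its thread: 0 at the start, growing as it is turned clockwise seen from above (tightening); it stays where it is left. One of the three is loose: it turns on and on at 0.07 N m. A sound one gives at 0.15 N m, but after 0.06 rad it stops dead and more twist only winds up its stem.
- cap_b (a joint): Angle (rad) of riser_b's cap on its thread: 0 at the start, growing as it is turned clockwise seen from above (tightening); it stays where it is left. One of the three is loose: it turns on and on at 0.07 N m. A sound one gives at 0.15 N m, but after 0.06 rad it stops dead and more twist only winds up its stem.
- cap_c (a joint): Angle (rad) of riser_c's cap on its thread: 0 at the start, growing as it is turned clockwise seen from above (tightening); it stays where it is left. One of the three is loose: it turns on and on at 0.07 N m. A sound one gives at 0.15 N m, but after 0.06 rad it stops dead and more twist only winds up its stem.
- stem_a (a joint): Wind-up (rad) of riser_a's stem in twist, clockwise from above growing, 0 at rest. It is a spring of 3 N m per rad (0.3 N m winds it 0.1 rad) and comes back when let go; the cap and wing turn with it. More than 0.14 rad (8 degrees, 0.42 N m) harms it.
- stem_b (a joint): Wind-up (rad) of riser_b's stem in twist, clockwise from above growing, 0 at rest. It is a spring of 3 N m per rad (0.3 N m winds it 0.1 rad) and comes back when let go; the cap and wing turn with it. More than 0.14 rad (8 degrees, 0.42 N m) harms it.
- stem_c (a joint): Wind-up (rad) of riser_c's stem in twist, clockwise from above growing, 0 at rest. It is a spring of 3 N m per rad (0.3 N m winds it 0.1 rad) and comes back when let go; the cap and wing turn with it. More than 0.14 rad (8 degrees, 0.42 N m) harms it.
- pot: Orange plastic nursery pot, loose, upside down, about 90 g, 112 mm high. Origin at the centre of its open rim (below), z up. Outside diameter 108 mm at the rim (lip 14 mm high), then tapering from 100 mm to 66 mm at 82 mm up and, almost straight, to 62 mm at the closed top: this top 30 mm is the place to grip. Inside it clears a riser's foot and wing by about 7 mm all round; its rim then stands flat on the work surface.
- saucer: Grey stone saucer, 130 mm across, 22 mm high; origin under its centre. Not used.
- bucket: Small steel bucket, 114 mm across, 100 mm high; origin under its centre. Not used.

How it is judged (in metres and radians):
On the way, in this order (a step that is already met when the one before it is completed fails the run):
1. all three caps have been tried (each turned clockwise by more than 0.03 rad) and the loose one has been turned by more than 0.25 rad (14 degrees) (value of joint any of cap_a, cap_b, cap_c above 0.25 rad and value of joint each of cap_a, cap_b, cap_c above 0.03 rad), for 0.2 s.
2. the upturned pot stands over the riser of the cap that turned (((value of joint cap_a above 0.25 rad and horizontal distance between pot and riser_a below 0.02 m) or (value of joint cap_b above 0.25 rad and horizontal distance between pot and riser_b below 0.02 m) or (value of joint cap_c above 0.25 rad and horizontal distance between pot and riser_c below 0.02 m)) and height (world z) of pot below 0.006 m and angle between pot's own z axis and vertical below 0.1 rad), for 0.2 s.
At the end, for the whole second after the job is handed in: All three caps have been turned clockwise by more than 0.03 rad. The upturned pot stands over the riser whose cap turned on (by more than 0.25 rad), rim flat on the work surface (within 6 mm, tilt under 0.1 rad), centred within 20 mm, at rest and released (all of step 1 and all of step 2 and linear speed of pot below 0.02 m/s); the robot touches nothing.
It fails at once if a stem is wound up by more than 0.14 rad (8 degrees, 0.42 N m) either way (value of joint any of stem_a, stem_b, stem_c above 0.14 rad or value of joint any of stem_a, stem_b, stem_c below -0.14 rad).
It fails at once if a cap is unscrewed by more than 8 degrees (value of joint any of cap_a, cap_b, cap_c below -0.14 rad).
It fails at once if a stem is bent so that its wing moves more than 10 mm (about 25 N sideways) (distance of any of cap_a_top, cap_b_top, cap_c_top from where it was at the start of the episode above 0.01 m).
It fails at once if the saucer or the bucket is moved by more than 20 mm (distance of any of saucer, bucket from where it was at the start of the episode above 0.02 m).
It also fails if it takes over 72 s, if anything falls off the work surface, if the arm or the gripper's body presses on something with over 40 N, if the wrist force passes 120 N, or if a joint passes its speed limit or range.

## Working session

There is one attempt and no reset: what is moved stays moved. The work goes in short steps, Python scripts to look and compute and a tool call to move; the robot and the scene stay as the last step left them, time stands still between calls to the robot, and variables do not carry over. Pictures are saved under pics/ and viewed, and the job is handed in when it is done.

Besides the shell and the picture viewer there is one more tool, called after "Emit:" as name(argument=value, ...) on one line, values as JSON. step_arm: Moves the arm, as the interface text tells. Its arguments: {"type":"object","properties":{"plan":{"type":"string"}},"required":["plan"]}

```bash
mkdir -p pics; python3 - <<'E'
from plant import telemetry, snapshot, calibration
import cv2
for n in("scene","top"):
    im=snapshot(n); cv2.imwrite(f"pics/{n}0.png",im)
    c=calibration(n); print(n,c)
print(telemetry.get_obs())
E
```

```text
scene {'K': array([[381.01983591,   0.        , 278.41570253],
       [  0.        , 381.01983591, 211.23121128],
       [  0.        ,   0.        ,   1.        ]]), 'k1': -0.040562668230844035, 'camera_from_world': array([[-0.56252121,  0.82677911, -0.00248791,  0.32551487],
       [-0.68184373, -0.46220446,  0.56697104,  0.32921295],
       [ 0.46760989,  0.3206296 ,  0.82373397, -1.32496853],
       [ 0.        ,  0.        ,  0.        ,  1.        ]])}
top {'K': array([[506.29129258,   0.        , 274.77467355],
       [  0.        , 506.29129258, 207.59700771],
       [  0.        ,   0.        ,   1.        ]]), 'k1': -0.17518069826269866, 'camera_from_world': array([[-1.52567641e-02, -9.99774263e-01,  1.47869834e-02,
         9.59177025e-04],
       [ 9.89246234e-01, -1.29413613e-02,  1.45685998e-01,
        -5.47310824e-01],
       [-1.45461747e-01,  1.68506646e-02,  9.89220367e-01,
        -1.32973198e+00],
       [ 0.00000000e+00,  0.00000000e+00,  0.00000000e+00,
         1.00000000e+00]])}
{'clock': 0.1, 'joint_pos': array([ 8.11364662e+01,  2.05885959e+01,  6.38895894e-01, -1.76988934e-02,
       -7.01362437e+01, -1.65063473e+01]), 'qvel': array([ 0.01540335, -0.06861159,  0.18083701,  0.07130994,  0.03067882,
       -0.14488408]), 'tau': array([-1.98749483e-03, -5.84162056e+01,  2.93751651e+01,  7.01559708e+00,
        1.01254944e-02, -4.89086165e-05]), 'tool_pos': array([0.28903396, 0.60943661, 0.1887013 ]), 'orientation': array([ 1.79912870e+02, -8.46750117e-03, -2.53759009e+01]), 'force': array([ 0.17348121, -1.01491172, -0.48736959]), 'moment': array([-0.01559327, -0.04967664,  0.01884966]), 'opening': 0.08747590651689753}
```

View pics/scene0.png

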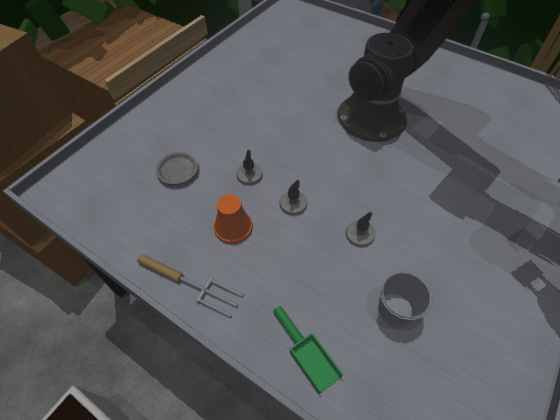

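View pics/top0.png

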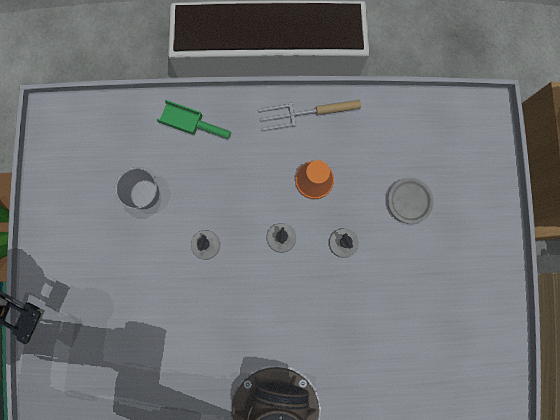

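The top view shows risers near (206,244), (281,237) and (344,242), the pot near (315,180), the saucer at (410,201) and the bucket at (138,190). I'll zoom in to measure.

```bash
cat > h.py <<'E'
import numpy as np, cv2
from plant import telemetry, snapshot, calibration
def proj(n,P):
    c=calibration(n);P=np.atleast_2d(P);X=P@c['camera_from_world'][:3,:3].T+c['camera_from_world'][:3,3]
    s=np.c_[X[:,0],-X[:,1]]/-X[:,2:3]; r2=(s**2).sum(1,keepdims=True); s=s*(1+c['k1']*r2)
    return s*c['K'][0,0]+c['K'][:2,2]
def ray(n,uv):
    c=calibration(n);d=(np.atleast_2d(uv)-c['K'][:2,2])/c['K'][0,0];s=d.copy()
    for _ in range(30): s=d/(1+c['k1']*(s**2).sum(1,keepdims=True))
    R=c['camera_from_world'][:3,:3];t=c['camera_from_world'][:3,3]
    D=np.c_[s[:,0],-s[:,1],-np.ones(len(s))]@R
    return -R.T@t, D
def onz(n,uv,z):
    o,D=ray(n,uv); return o+D*((z-o[2])/D[:,2])[:,None]
E
python3 - <<'E'
from h import *
a=cv2.imread('pics/top0.png');b=cv2.imread('pics/scene0.png')
T=[(206,244),(281,237),(344,242)];S=[(361,228),(294,198),(249,168)]
rows=[np.hstack([cv2.resize(i[y-22:y+22,x-22:x+22],(264,264),interpolation=cv2.INTER_NEAREST) for x,y in c]) for i,c in((a,T),(b,S))]
cv2.imwrite('pics/z0.png',np.clip(np.vstack(rows)*1.5,0,255).astype('uint8'))
for x,y in T: print(a[y-20:y+21:5,x-20:x+21:5].sum(2)//3)
E
```

```text
[[140 141 141 144 140 139 133 138 134]
 [137 137 137 140 142 139 136 137 135]
 [140 141 131  93 131 135 127 137 139]
 [142 137 118  52  38 121 124 137 137]
 [140 122 119  58  59 121 127 142 133]
 [141 106 128  42  92 117 123 143 139]
 [140 138 119 103 121 121 109 139 140]
 [141 140 138 135  92 145 140 138 140]
 [135 138 137 137 139 138 137 137 137]]
[[141 140 142 138 138 142 143 142 142]
 [137 141 139 142 145 141 140 137 141]
 [144 139 107  92 102 132 122 140 139]
 [137 143 130  95  50  74 127 141 140]
 [137  93 131  53  54  53 124 139 142]
 [140 143 127 110  37 119 122 140 140]
 [141 138 110 123 118 119 115 139 139]
 [140 135 137 148  83 139 136 139 135]
 [140 136 141 138 139 139 143 138 139]]
[[139 136 137 135 134 133 135 135 138]
 [140 135 133 142 135 133 135 139 136]
 [138 138  82 134 131 124 133 135 136]
 [140 103 135  93  46  47 121 134 138]
 [141  58 131  75  47  55 123 137 140]
 [141 105 128 113  47  44 122 140 141]
 [138 138 116 128 112 120 116 140 138]
 [140 135 138 126 106 146 141 139 144]
 [135 135 136 136 140 137 138 141 140]]
```

View pics/z0.png

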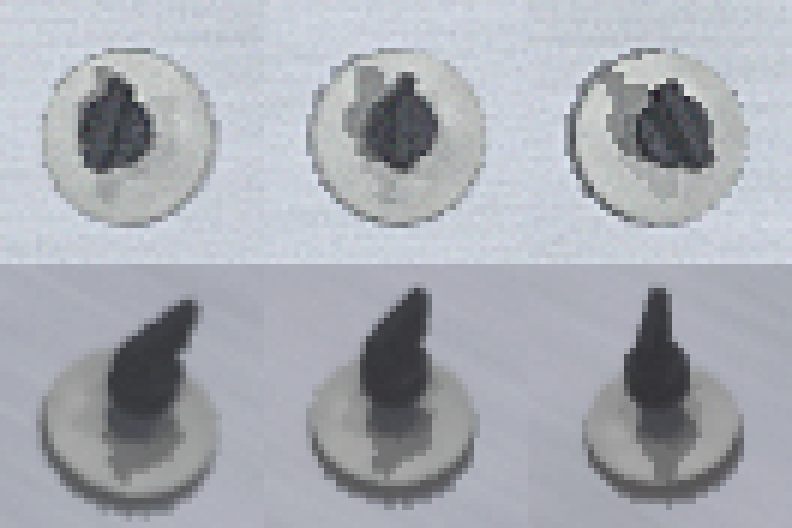

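```bash
python3 - <<'E'
from h import *
T=[(206,244),(281,237),(344,242)];S=[(361,228),(294,198),(249,168)]
tiles=[]
for n,C in(('top',T),('scene',S)):
    im=cv2.imread(f'pics/{n}0.png'); f=im.astype(float)
    bg=cv2.medianBlur(im,5)
    d=(f[...,0]-f[...,2]) ; d=cv2.GaussianBlur(d,(0,0),0.8)
    row=[]
    for x,y in C:
        w=d[y-24:y+25,x-24:x+25]
        dark=im[y-24:y+25,x-24:x+25].max(2)<85
        m=((w<5.5)|dark).astype('uint8')
        m=cv2.morphologyEx(m,cv2.MORPH_OPEN,np.ones((3,3)));m=cv2.morphologyEx(m,cv2.MORPH_CLOSE,np.ones((3,3)))
        cs,_=cv2.findContours(m,cv2.RETR_EXTERNAL,cv2.CHAIN_APPROX_NONE)
        c=max(cs,key=cv2.contourArea)[:,0].astype(np.float32)+[x-24,y-24]
        e=cv2.fitEllipse(cv2.convexHull(c.astype(np.float32)))
        print(n,e,onz(n,e[0],0.012 if n=='top' else .01), w[24,24],w[2,2])
        t=cv2.resize(im[y-24:y+25,x-24:x+25],(392,392),interpolation=cv2.INTER_CUBIC).astype(float)
        row.append(np.clip((t-20)*3.2,0,255).astype('uint8') if 1 else 0)
    tiles.append(np.hstack([cv2.resize(r[80:-80,80:-80] if n=='top' else r[20:252,80:-80],(266,266)) for r in row]))
cv2.imwrite('pics/z1.png',np.vstack(tiles))
# pot
for n in('top','scene'):
    im=cv2.imread(f'pics/{n}0.png');h=cv2.cvtColor(im,cv2.COLOR_BGR2HSV)
    m=cv2.inRange(h,(0,140,90),(18,255,255));cs,_=cv2.findContours(m,cv2.RETR_EXTERNAL,cv2.CHAIN_APPROX_NONE)
    c=max(cs,key=cv2.contourArea);print(n,cv2.boundingRect(c))
E
```

```text
top ((204.85702514648438, 244.38951110839844), (28.442209243774414, 28.891036987304688), 12.474454879760742) [[0.45207325 0.1857478  0.012     ]] 7.761999815839509 8.304968894705542
top ((280.9723205566406, 237.3271026611328), (28.7318115234375, 28.78293800354004), 16.052207946777344) [[ 0.46884125 -0.02300416  0.012     ]] 5.425783036837464 9.597894602842072
top ((343.0035400390625, 242.50775146484375), (28.92377471923828, 29.06172752380371), 87.41700744628906) [[ 0.451901   -0.19345657  0.012     ]] 5.935774063289918 9.244166728439996
scene ((361.39129638671875, 229.8363037109375), (28.93507957458496, 36.14065933227539), 22.338850021362305) [[0.44167433 0.18424798 0.01      ]] 3.8179971934147074 9.157197442252645
scene ((293.42694091796875, 198.64007568359375), (28.48075294494629, 34.68708801269531), 10.93639087677002) [[ 0.45726283 -0.02956037  0.01      ]] 2.6913174243827256 8.941602853848142
scene ((248.95010375976562, 168.66065979003906), (26.70359230041504, 36.15780258178711), 179.8131866455078) [[ 0.43769834 -0.20616779  0.01      ]] 1.9050275898673388 8.802326824012345
top (296, 161, 38, 38)
scene (217, 195, 24, 20)
```

View pics/z1.png

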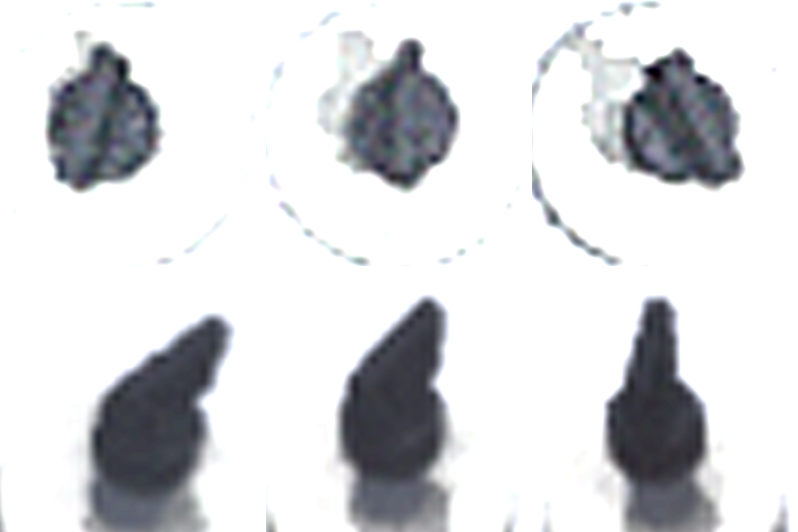

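```bash
python3 - <<'E'
from h import *
B=[(204.86,244.39),(280.97,237.33),(343.0,242.51)]
C=np.array([onz('top',b,.0125)[0] for b in B])
im=cv2.imread('pics/top0.png').astype(float); g=cv2.resize(im.mean(2),None,fx=4,fy=4,interpolation=cv2.INTER_CUBIC)
sc=cv2.imread('pics/scene0.png')
W=[]
for c in C:
    c=c.copy();c[2]=0
    p=proj('top',c+[0,0,.075])[0]; x,y=(p*4).astype(int)
    w=g[y-44:y+45,x-44:x+45]; m=(w<72).astype('uint8')
    n,l,s,_=cv2.connectedComponentsWithStats(m); k=l[44,44] or 1+np.argmax(s[1:,4]); 
    cs,_=cv2.findContours((l==k).astype('uint8'),cv2.RETR_EXTERNAL,cv2.CHAIN_APPROX_NONE)
    q=(max(cs,key=len)[:,0]+[x-44,y-44]+.5)/4-.5
    # farthest points from axis: upper at z=.092, lower at .06
    U=onz('top',q,.092);L=onz('top',q,.060)
    dU=U-c;dL=L-c
    ru=np.hypot(*dU[:,:2].T);rl=np.hypot(*dL[:,:2].T)
    up=q[:,1]<p[1]-2;lo=q[:,1]>p[1]+2
    i=np.where(up)[0];j=np.where(lo)[0]
    iu=i[ru[i]>ru[i].max()-.0012];jl=j[rl[j]>rl[j].max()-.0012]
    a,b=U[iu].mean(0),L[jl].mean(0)
    v=a-b;print(c,'tips',a,b,'len',np.hypot(v[0],v[1]),'mid',(a+b)/2,'yaw',np.degrees(np.arctan2(v[1],v[0])),
      'yawU',np.degrees(np.arctan2(*(a-c)[1::-1])),'yawL',np.degrees(np.arctan2(*(c-b)[1::-1])),len(iu),len(jl))
    W.append((c,np.arctan2(v[1],v[0])))
tiles=[]
for n in('top','scene'):
    im=cv2.imread(f'pics/{n}0.png');k=12;row=[]
    for c,a in W:
        p=proj(n,c+[0,0,.045])[0].astype(int);t=cv2.resize(im[p[1]-22:p[1]+22,p[0]-22:p[0]+22],None,fx=6,fy=6,interpolation=cv2.INTER_CUBIC)
        t=np.clip(t*1.8,0,255).astype('uint8')
        def dr(P,col,cl):
            uv=((proj(n,P)-p+22+.5)*6).astype(int);cv2.polylines(t,[uv],cl,col,1)
        th=np.linspace(0,2*np.pi,40)
        dr(c+np.c_[.04*np.cos(th),.04*np.sin(th),0*th+.015],(0,255,0),True)
        u=np.array([np.cos(a),np.sin(a),0]);v=np.array([-u[1],u[0],0])
        dr(np.array([c+s*.02*u+r*.0045*v+[0,0,.092] for s,r in((1,1),(1,-1),(-1,-1),(-1,1))]),(0,0,255),True)
        for s in(1,-1): dr(np.array([c+s*.02*u+[0,0,.092],c+s*.02*u+[0,0,.06]]),(0,255,255),False)
        row.append(t)
    tiles.append(np.hstack(row))
cv2.imwrite('pics/z2.png',np.vstack(tiles))
im=cv2.imread('pics/top0.png');h=cv2.cvtColor(im,cv2.COLOR_BGR2HSV)
m=cv2.inRange(h,(0,140,60),(20,255,255));cs,_=cv2.findContours(m,cv2.RETR_EXTERNAL,cv2.CHAIN_APPROX_NONE);c=max(cs,key=cv2.contourArea)[:,0]
t=cv2.resize(im[150:210,280:350],None,fx=8,fy=8,interpolation=cv2.INTER_CUBIC);cv2.imwrite('pics/pot0.png',t)
E
```

```text
[0.4520342  0.18567836 0.        ] tips [0.47165822 0.18146892 0.092     ] [0.43493757 0.19493635 0.06      ] len 0.039112374771594356 mid [0.45329789 0.18820264 0.076     ] yaw -20.14070387558615 yawU -12.106738478941317 yawL -28.435990322273998 8 15
[ 0.4687897  -0.02298347  0.        ] tips [ 0.48828831 -0.02480959  0.092     ] [ 0.45325875 -0.01656432  0.06      ] len 0.035986870795493855 mid [ 0.47077353 -0.02068696  0.076     ] yaw -13.245199013905058 yawU -5.3503663239048445 yawL -22.4559515251931 7 10
[ 0.45185742 -0.19337074  0.        ] tips [ 0.46454985 -0.17936311  0.092     ] [ 0.43721696 -0.20960812  0.06      ] len 0.04076575927933574 mid [ 0.45088341 -0.19448561  0.076     ] yaw 47.895384797976575 yawU 47.82001701709709 yawL 47.96054725751127 10 9
```

View pics/z2.png

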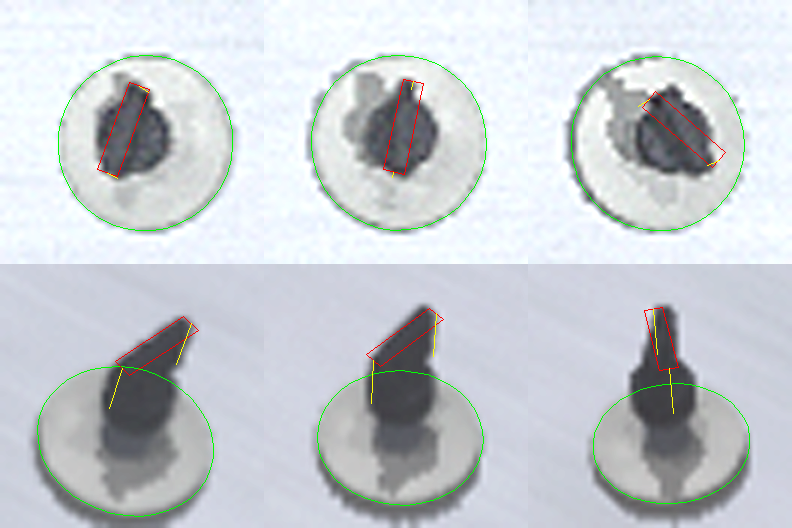

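View pics/pot0.png

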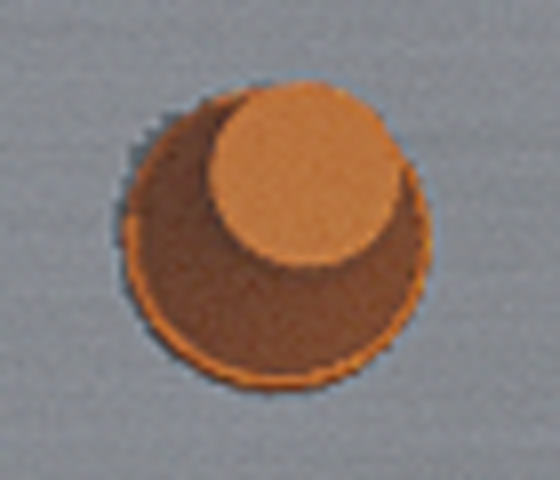

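```bash
python3 - <<'E'
from h import *
T=[(206,244),(281,237),(344,242)]
tips=[((105,45),(78,184)),((145,42),(139,184)),((146,50),(197,182))]
C=np.array([[.452,.1857],[.4688,-.023],[.4519,-.1934]])
o,_=ray('scene',[280,210]);print('scene cam',o,'az',[np.degrees(np.arctan2(o[1]-c[1],o[0]-c[0])) for c in C])
for (x,y),(a,b),c in zip(T,tips,C):
    f=lambda t:(np.array(t)+.5)/9.17-.5+[x-14,y-14]
    A=onz('top',f(a),.092)[0];B=onz('top',f(b),.06)[0];v=A-B
    print(A[:2]-c,B[:2]-c,np.hypot(v[0],v[1]),np.degrees(np.arctan2(v[1],v[0])))
# scene: dark mask of upper wing: extreme columns
im=cv2.imread('pics/scene0.png').astype(float)
for c in C:
    p=proj('scene',[*c,.092])[0];q=proj('scene',[*c,.06])[0]
    x,y=p.astype(int);g=cv2.resize(im.mean(2)[y-12:y+22,x-16:x+17],None,fx=6,fy=6,interpolation=cv2.INTER_CUBIC)
    m=g<80
    print('axis top',p,'cap',q)
    for r in range(0,m.shape[0],6):
        k=np.where(m[r])[0]
        if len(k):print(round((r+.5)/6-.5+y-12,1),np.round((k[[0,-1]]+.5)/6-.5+x-16,1),end='; ')
    print()
    # predicted direction of a top tip per yaw, for reading
    for d in(-25,-20,-15,-10,-5,0,20,25,30,35,40):
        u=.02*np.array([np.cos(np.radians(d)),np.sin(np.radians(d)),0]);P=np.array([*c,.092])
        print(d,proj('scene',P-u)[0].round(1),proj('scene',P+u)[0].round(1),end=' | ')
    print()
E
```

```text
scene cam [1.0271492  0.30785893 0.90557723] az [np.float64(11.991153826784785), np.float64(30.649553721560327), np.float64(41.0681453912597)]
[ 0.01983108 -0.00489342] [-0.01724889  0.00688318] 0.03890518215604559 -17.619848835082284
[ 0.01946341 -0.00178832] [-0.01820819 -0.00036169] 0.03769860073172455 -2.168761216894455
[0.01860571 0.00480097] [-0.01700195 -0.01388304] 0.04021190441230303 27.686840234814245
axis top [365.68898386 216.14771512] cap [363.43590637 222.88579112]
211.6 [369.1 370.4]; 212.6 [367.6 371.4]; 213.6 [366.1 371.6]; 214.6 [365.1 371.2]; 215.6 [363.1 370.9]; 216.6 [362.1 370.4]; 217.6 [360.6 370.1]; 218.6 [359.4 369.9]; 219.6 [358.2 369.2]; 220.6 [357.4 368.2]; 221.6 [357.1 368.4]; 222.6 [356.8 368.9]; 223.6 [356.4 369.1]; 224.6 [356.2 369.1]; 225.6 [356.2 368.9]; 226.6 [356.2 368.6]; 227.6 [356.4 368.4]; 228.6 [356.4 367.8]; 229.6 [356.2 367.2]; 230.6 [356.1 367.2]; 231.6 [356.1 367.8]; 232.6 [356.2 367.9]; 233.6 [355.9 368.2]; 234.6 [355.9 368.6]; 235.6 [357.1 367.6]; 236.6 [357.8 366.8]; 
-25 [371.8 212.9] [359.5 219.5] | -20 [371.3 212.4] [360. 220.] | -15
[... 1556 characters left out ...]
159.6 [244.1 251.9]; 160.6 [243.1 252.8]; 161.6 [242.6 253.2]; 162.6 [242.6 253.4]; 163.6 [242.6 253.4]; 164.6 [242.6 253.6]; 165.6 [242.6 253.6]; 166.6 [242.8 253.6]; 167.6 [243.2 253.2]; 168.6 [244.1 252.6]; 169.6 [244.8 252.8]; 170.6 [244.9 253.4]; 171.6 [244.8 254.1]; 172.6 [244.6 254.6]; 173.6 [244.6 261.9]; 174.6 [244.8 262.1]; 
-25 [253.8 152.3] [241.5 157.6] | -20 [253.4 152. ] [241.8 158. ] | -15 [253.1 151.6] [242.2 158.3] | -10 [252.7 151.3] [242.6 158.7] | -5 [252.3 151. ] [243. 159.] | 0 [251.8 150.8] [243.5 159.2] | 20 [249.7 150. ] [245.7 160. ] | 25 [249.1 150. ] [246.2 160.1] | 30 [248.5 149.9] [246.8 160.1] | 35 [247.9 149.9] [247.5 160.1] | 40 [247.3 149.9] [248.1 160.1] |
```

```bash
cat >> h.py <<'E'
def st():
    o=telemetry.get_obs();print('t',round(o['clock'],2),'pos',(o['tool_pos']*100).round(2),'rpy',o['orientation'].round(2),'F',o['force'].round(2),'M',o['moment'].round(3),'op',round(o['opening']*100,2),'q',o['joint_pos'].round(1));return o
def go(x,y,z,yaw):
    from scipy.spatial.transform import Rotation as R
    o=st();Rt=R.from_euler('xyz',o['orientation'],degrees=True)
    d=Rt.inv().apply(np.array([x,y,z])-o['tool_pos'])*100
    w=(Rt.inv()*R.from_euler('xyz',[180,0,yaw],degrees=True)).as_rotvec(degrees=True)
    print('shift cm',d.round(2),'turn',w.round(2))
E
python3 - <<'E'
from h import *
im=cv2.imread('pics/top0.png');h=cv2.cvtColor(im,cv2.COLOR_BGR2HSV)
m=cv2.inRange(h,(5,120,150),(25,255,255))
m=cv2.morphologyEx(m,cv2.MORPH_OPEN,np.ones((7,7)))
cs,_=cv2.findContours(m,cv2.RETR_EXTERNAL,cv2.CHAIN_APPROX_NONE);c=max(cs,key=cv2.contourArea);e=cv2.fitEllipse(c);print(e,onz('top',e[0],.112))
# rim by hand from pot0: left 124,right 430 -> cols ; bottom 392
a=(np.array([[124,235],[430,235],[275,392]])+.5)/8-.5+[280,150]
P=onz('top',a,.007);print(P,(P[0]+P[1])/2, P[2]+[.054,0,0])
print('saucer',onz('top',(410,201),.02),'bucket',onz('top',(138,190),.1))
go(.452,.186,.13,-18)
E
```

```text
((317.770263671875, 171.38180541992188), (21.717119216918945, 22.830739974975586), 115.76165771484375) [[ 0.63033273 -0.1187426   0.112     ]]
[[ 0.63246389 -0.06538687  0.007     ]
 [ 0.63131961 -0.17298721  0.007     ]
 [ 0.57613798 -0.11683153  0.007     ]] [ 0.63189175 -0.11918704  0.007     ] [ 0.63013798 -0.11683153  0.007     ]
saucer [[ 0.56392799 -0.38581969  0.02      ]] bucket [[0.58981621 0.35238693 0.1       ]]
t 0.1 pos [28.9  60.94 18.87] rpy [ 1.7991e+02 -1.0000e-02 -2.5380e+01] F [ 0.17 -1.01 -0.49] M [-0.016 -0.05   0.019] op 8.75 q [ 81.1  20.6   0.6  -0.  -70.1 -16.5]
shift cm [32.87 31.27  5.92] turn [ 0.09 -0.   -7.38]
```

Emit:
step_arm(plan="3.6 2.94 2.8 0.4 0 0 0;3.6 2.94 2.8 0.4 0 0 0;3.6 2.94 2.8 0.4 0 0 0;3.6 2.94 2.8 0.4 0 0 0;3.6 2.94 2.8 0.4 0 0 0;3.6 2.94 2.8 0.4 0 0 0;3.6 2.94 2.8 0.4 0 0 0;3.6 2.94 2.8 0.4 0 0 0;3.6 2.94 2.8 0.4 0 0 0;3.6 2.94 2.8 0.4 0 0 0;3.6 2.94 2.8 0.4 0 0 0;3.6 0 0 0 0 0 -7")

```text
clock: 1.1
tool_pos: [0.4495, 0.1872, 0.1445]
orientation: [179.9, 0.1, -18.7]
force: [-0.9, -0.1, 0.0]
opening: 0.0362
```

Emit:
step_arm(plan="3.6 0 0 0 0 0 0;3.6 0 0 0 0 0 0;3.6 0 0 0 0 0 0;3.6 0 0 0 0 0 0")

```text
clock: 1.43
tool_pos: [0.4493, 0.1941, 0.1456]
orientation: [-180.0, -0.0, -18.4]
force: [-0.8, 0.2, 0.0]
opening: 0.036
```

```bash
python3 - <<'E'
from h import *
go(.4523,.1862,.067,-18)
E
```

```text
t 1.43 pos [44.93 19.41 14.56] rpy [-179.99   -0.    -18.41] F [-0.84  0.16  0.01] M [-0.004  0.013 -0.042] op 3.6 q [ 46.4   5.  -25.9  -0.  -59.2  25.1]
shift cm [0.54 0.65 7.86] turn [-0.01 -0.   -0.41]
```

Emit:
step_arm(plan="3.6 0.27 0.32 2 0 0 0;3.6 0.27 0.32 2 0 0 0.4;3.6 0 0 2 0 0 0;3.6 0 0 1.85 0 0 0;3.6 0 0 0 0 0 0;3.6 0 0 0 0 0 0;3.6 0 0 0 0 0 0")

```text
clock: 2.02
tool_pos: [0.453, 0.1863, 0.068]
orientation: [-180.0, -0.0, -18.7]
force: [0.0, 0.2, -0.1]
opening: 0.0358
```

```bash
python3 - <<'E'
from h import *
go(.4523,.1862,.067,-18)
im=snapshot('scene');cv2.imwrite('pics/s1.png',np.clip(cv2.resize(im[150:290,290:460],None,fx=4,fy=4,interpolation=cv2.INTER_CUBIC)*1.5,0,255))
E
```

```text
t 2.02 pos [45.3  18.63  6.8 ] rpy [-1.7996e+02 -4.0000e-02 -1.8720e+01] F [ 0.01  0.2  -0.07] M [ 0.045 -0.03   0.023] op 3.58 q [ 45.4  10.  -31.7   0.  -48.3  25.8]
shift cm [-0.07  0.03  0.1 ] turn [-0.04 -0.04 -0.72][ WARN:0@2.442] global loadsave.cpp:1063 imwrite_ Unsupported depth image for selected encoder is fallbacked to CV_8U.
```

View pics/s1.png

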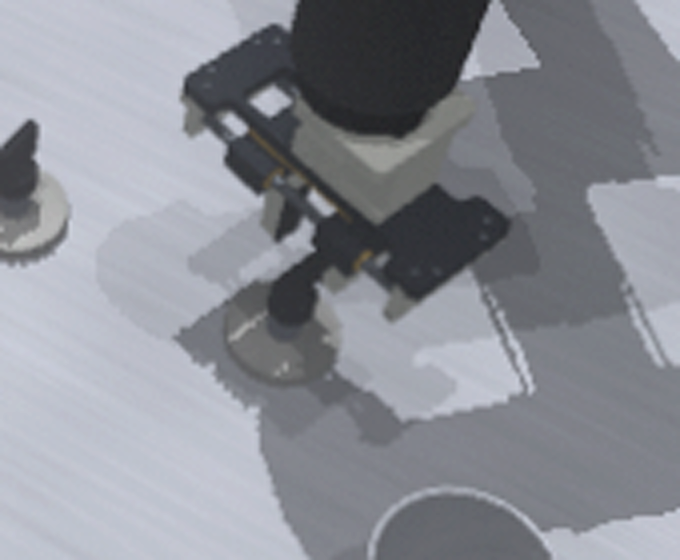

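The fingers straddle the wing of the left riser (near (290,290) in this crop). I'll close them in stages.

Emit:
step_arm(plan="1.5 0 0 0 0 0 0;1.5 0 0 0 0 0 0;1.5 0 0 0 0 0 0;1.5 0 0 0 0 0 0")

```text
clock: 2.4
tool_pos: [0.4528, 0.1854, 0.0675]
orientation: [-180.0, -0.0, -18.8]
force: [-0.0, 0.9, -0.3]
opening: 0.0171
```

```bash
python3 -c "
from h import *
st()"
```

```text
t 2.4 pos [45.28 18.54  6.75] rpy [-1.7996e+02 -2.0000e-02 -1.8780e+01] F [-0.03  0.91 -0.34] M [ 0.001  0.013 -0.027] op 1.71 q [ 45.3   9.9 -31.8   0.  -48.2  25.9]
```

Emit:
step_arm(plan="1.0 0 0 0 0 0 0;1.0 0 0 0 0 0 0")

```text
clock: 2.57
tool_pos: [0.4526, 0.1852, 0.0672]
orientation: [-180.0, -0.0, -18.8]
force: [-1.0, 0.2, -0.1]
opening: 0.0114
```

```bash
python3 -c "
from h import *
st()"
```

```text
t 2.57 pos [45.26 18.52  6.72] rpy [-1.7999e+02 -1.0000e-02 -1.8780e+01] F [-0.98  0.17 -0.14] M [-0.011 -0.018 -0.042] op 1.14 q [ 45.3  10.  -31.8  -0.  -48.2  25.9]
```

Almost no force so far. Now I'll clamp fully.

Emit:
step_arm(plan="0.8 0 0 0 0 0 0;0.8 0 0 0 0 0 0;0.8 0 0 0 0 0 0;0.8 0 0 0 0 0 0")

```text
clock: 2.9
tool_pos: [0.4526, 0.1852, 0.067]
orientation: [180.0, 0.0, -18.8]
force: [-0.1, 1.0, -0.2]
opening: 0.008
```

```bash
python3 -c "
from h import *
st()"
```

```text
t 2.9 pos [45.26 18.52  6.7 ] rpy [179.99   0.   -18.77] F [-0.08  0.97 -0.23] M [-0.07   0.031 -0.006] op 0.8 q [ 45.3  10.  -31.8   0.  -48.2  25.9]
```

Emit:
step_arm(plan="0.5 0 0 0 0 0 0;0.5 0 0 0 0 0 0;0.5 0 0 0 0 0 0")

```text
clock: 3.15
tool_pos: [0.4526, 0.1852, 0.067]
orientation: [180.0, 0.0, -18.8]
force: [0.2, 0.3, -0.3]
opening: 0.0052
```

```bash
python3 - <<'E'
from h import *
st()
im=snapshot('scene');cv2.imwrite('pics/s2.png',np.clip(cv2.resize(im[190:260,320:405],None,fx=8,fy=8,interpolation=cv2.INTER_CUBIC).astype(float)*1.7,0,255).astype('uint8'))
E
```

```text
t 3.15 pos [45.26 18.52  6.7 ] rpy [180.     0.   -18.77] F [ 0.16  0.32 -0.31] M [ 0.017 -0.003  0.025] op 0.52 q [ 45.4  10.  -31.8   0.  -48.2  25.9]
```

View pics/s2.png

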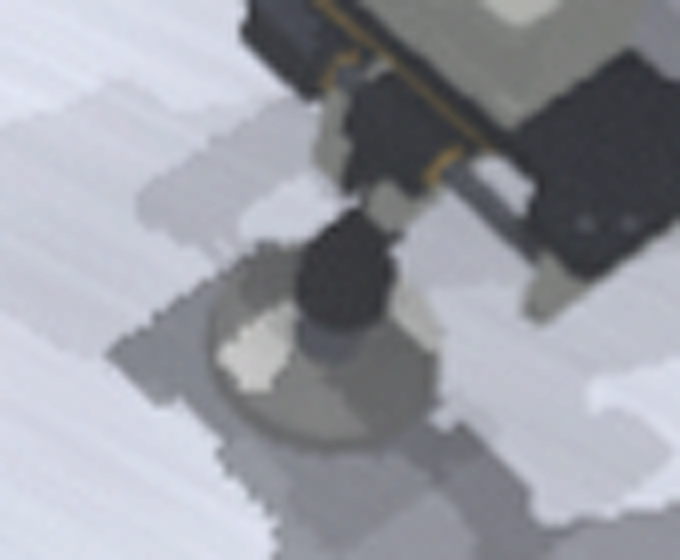

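```bash
python3 - <<'E'
from h import *
o=st();from scipy.spatial.transform import Rotation as R
Rt=R.from_euler('xyz',o['orientation'],degrees=True)
im=snapshot('scene');t=cv2.resize(im[190:260,320:405],None,fx=8,fy=8,interpolation=cv2.INTER_CUBIC).astype(float)
t=np.clip(t*1.7,0,255).astype('uint8')
for p,c in(([0,0,0],(0,0,255)),([0,0,-.019],(0,255,0)),([.0095,0,0],(255,0,0)),([-.0095,0,0],(255,0,0)),([0,.0235,0],(0,255,255)),([0,-.0235,0],(0,255,255)),([0,.0,-.066],(255,0,255))):
    u=((proj('scene',o['tool_pos']+Rt.apply(p))[0]-[320,190]+.5)*8).astype(int);cv2.circle(t,tuple(int(i) for i in u),4,c,-1);print(p,u)
cv2.imwrite('pics/s3.png',t)
im=snapshot('top');cv2.imwrite('pics/t3.png',cv2.resize(im[200:290,150:260],None,fx=6,fy=6,interpolation=cv2.INTER_CUBIC))
E
```

```text
t 3.2 pos [45.26 18.52  6.71] rpy [180.     0.   -18.77] F [0.45 0.04 0.39] M [-0.082  0.025  0.013] op 0.49 q [ 45.4  10.  -31.8   0.  -48.2  25.9]
[0, 0, 0] [353 255]
[0, 0, -0.019] [364 223]
[0.0095, 0, 0] [332 270]
[-0.0095, 0, 0] [374 241]
[0, 0.0235, 0] [303 208]
[0, -0.0235, 0] [403 304]
[0, 0.0, -0.066] [391 140]
```

View pics/s3.png

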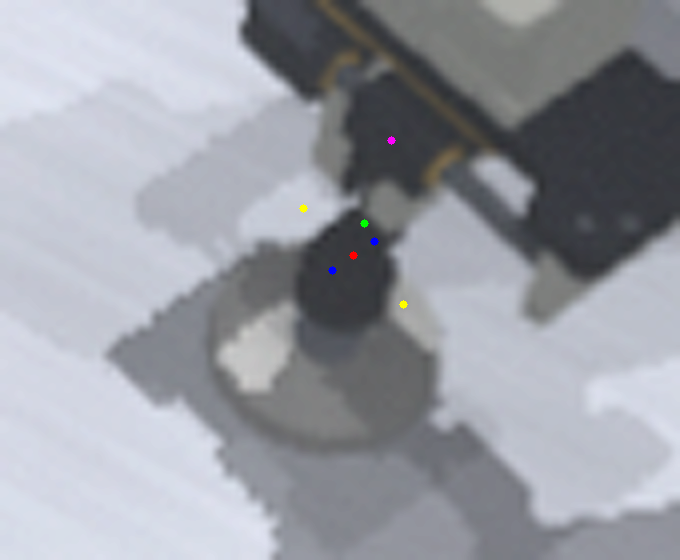

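View pics/t3.png

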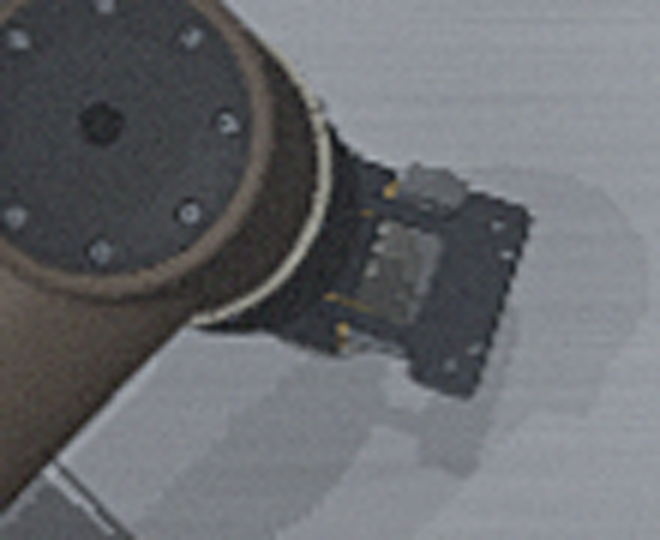

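Emit:
step_arm(plan="0 0 0 0 0 0 0;0 0 0 0 0 0 0;0 0 0 0 0 0 0;0 0 0 0 0 0 0")

```text
clock: 3.63
tool_pos: [0.4526, 0.1852, 0.0671]
orientation: [-180.0, -0.0, -18.8]
force: [0.1, 0.4, -0.3]
opening: 0.0007
```

```bash
python3 -c "
from h import *
st()"
```

```text
t 3.63 pos [45.26 18.52  6.71] rpy [-180.     -0.    -18.77] F [ 0.08  0.36 -0.32] M [0.033 0.036 0.022] op 0.07 q [ 45.4  10.  -31.8   0.  -48.2  25.9]
```

```bash
python3 - <<'E'
from h import *
o=st();from scipy.spatial.transform import Rotation as R
Rt=R.from_euler('xyz',o['orientation'],degrees=True)
out=[]
for n,(x0,y0) in(('top',(120,170)),('scene',(290,120))):
    im=snapshot(n);t=cv2.resize(im[y0:y0+150,x0:x0+133],None,fx=3,fy=4 if 0 else 3,interpolation=cv2.INTER_CUBIC).astype(float)
    t=np.clip(t*1.7,0,255).astype('uint8')
    for p,c in(([0,0,0],(0,0,255)),([0,0,-.066],(255,0,255)),([0,.0965,-.066],(0,255,255)),([0,-.0965,-.066],(0,255,255)),([.039,0,-.066],(255,255,0)),([-.039,0,-.066],(255,255,0)),([0,0,-.2],(0,255,0))):
        u=((proj(n,o['tool_pos']+Rt.apply(p))[0]-[x0,y0]+.5)*3).astype(int);cv2.circle(t,tuple(int(i) for i in u),4,c,-1)
    out.append(t)
cv2.imwrite('pics/s4.png',np.hstack(out))
E
```

```text
t 3.63 pos [45.26 18.52  6.71] rpy [-180.     -0.    -18.77] F [ 0.08  0.36 -0.32] M [0.033 0.036 0.022] op 0.07 q [ 45.4  10.  -31.8   0.  -48.2  25.9]
```

View pics/s4.png

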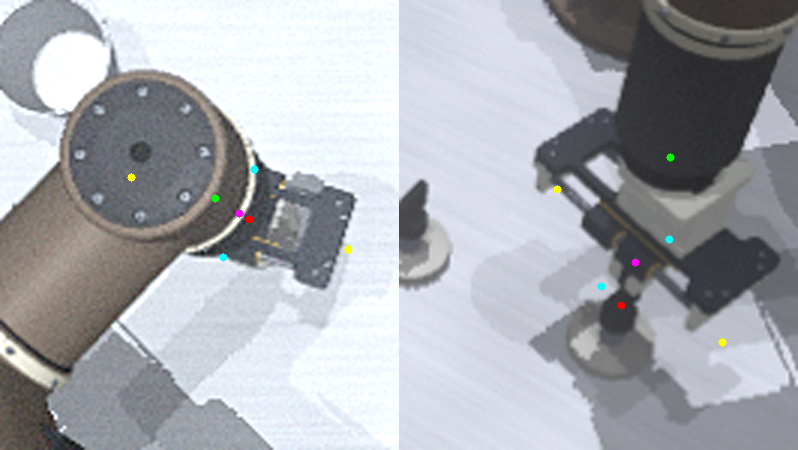

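```bash
python3 - <<'E'
from h import *
im=snapshot('scene');x0,y0=340,190
a=cv2.imread('pics/scene0.png')
f=lambda im:np.clip(cv2.resize(im[y0:y0+50,x0:x0+40],None,fx=10,fy=10,interpolation=cv2.INTER_CUBIC).astype(float)*2.6,0,255).astype('uint8')
cv2.imwrite('pics/s5.png',np.hstack([f(a),f(im)]))
E
```

```text
(no output)
```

View pics/s5.png

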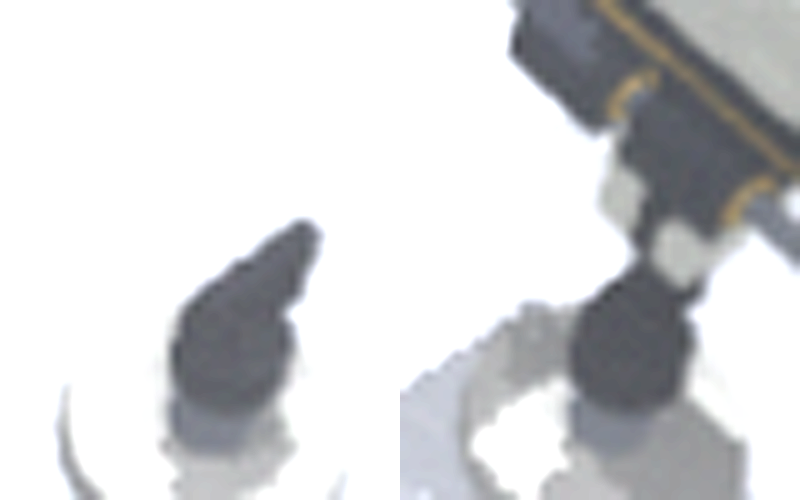

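Emit:
step_arm(plan="0 0 0 -2 0 0 0;0 0 0 -2 0 0 0;0 0 0 -2 0 0 0;0 0 0 -2 0 0 0;0 0 0 0 0 0 0;0 0 0 0 0 0 0")

```text
clock: 4.28
tool_pos: [0.4531, 0.1858, 0.1481]
orientation: [-179.9, -0.1, -18.8]
force: [-0.5, 0.1, 0.0]
opening: 0.0005
```

```bash
python3 - <<'E'
from h import *
o=st();im=snapshot('scene')
p=proj('scene',o['tool_pos'])[0];g=proj('scene',o['tool_pos']+[0,0,.066])[0];print(p,g)
x0,y0=int(p[0])-35,int(p[1])-40
t=np.clip(cv2.resize(im[y0:y0+80,x0:x0+75],None,fx=7,fy=7,interpolation=cv2.INTER_CUBIC).astype(float)*2,0,255).astype('uint8')
for q in(p,g):cv2.circle(t,tuple(int(i) for i in (q-[x0,y0]+.5)*7),3,(0,0,255),-1)
cv2.imwrite('pics/s6.png',t)
E
```

```text
t 4.28 pos [45.31 18.58 14.81] rpy [-1.7986e+02 -7.0000e-02 -1.8770e+01] F [-0.53  0.09  0.03] M [-0.042  0.008  0.018] op 0.05 q [ 45.4   4.8 -25.7  -0.  -59.4  25.9]
[369.77118089 203.73478302] [375.31934796 187.06403288]
```

View pics/s6.png

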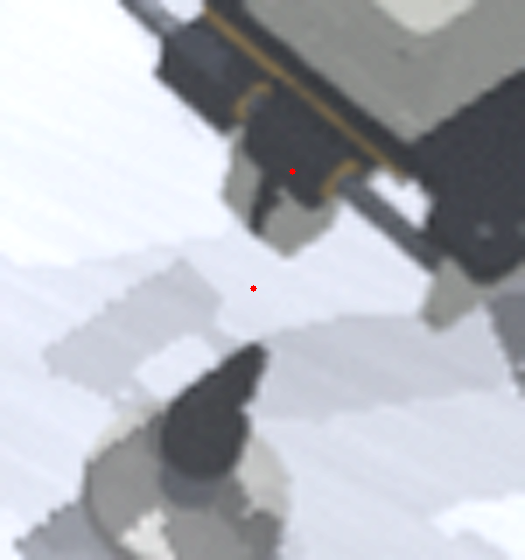

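The fingertips end near (262,240) in this crop, against a reported TCP at (253,288). So the real tips sit about 25 mm above the reported height, which is why the jaws closed above the wing. I'll open and go lower in checked steps.

Emit:
step_arm(plan="4.4 0 0 2 0 0 0;4.4 0 0 2 0 0 0;4.4 0 0 2 0 0 0;4.4 0 0 2 0 0 0;4.4 0 0 1 0 0 0;4.4 0 0 0 0 0 0;4.4 0 0 0 0 0 0;4.4 0 0 0 0 0 0")

```text
clock: 5.0
tool_pos: [0.4528, 0.1853, 0.0573]
orientation: [180.0, -0.0, -18.8]
force: [-0.6, 0.5, -0.2]
opening: 0.0426
```

```bash
python3 - <<'E'
from h import *
o=st();im=snapshot('scene')
x0,y0=330,175
t=np.clip(cv2.resize(im[y0:y0+75,x0:x0+75],None,fx=7,fy=7,interpolation=cv2.INTER_CUBIC).astype(float)*2,0,255).astype('uint8')
cv2.imwrite('pics/s7.png',t)
E
```

```text
t 5.0 pos [45.28 18.53  5.73] rpy [ 1.7999e+02 -1.0000e-02 -1.8760e+01] F [-0.6   0.52 -0.19] M [-0.052 -0.014 -0.001] op 4.26 q [ 45.4  10.8 -32.5   0.  -46.8  25.9]
```

View pics/s7.png

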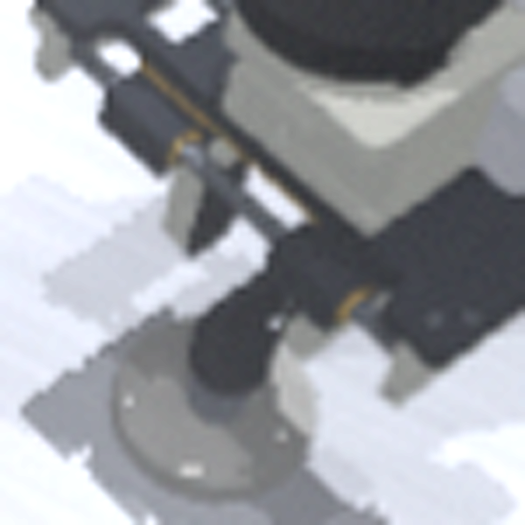

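```bash
python3 - <<'E'
from h import *
from scipy.spatial.transform import Rotation as R
o=telemetry.get_obs();Rt=R.from_euler('xyz',o['orientation'],degrees=True)
for dz in(0,.01,.02,.025,.03,.035):
    print(dz,[((proj('scene',o['tool_pos']+Rt.apply([x,.0213,-dz]))[0]-[330,175]+.5)*7).round() for x in(.0095,-.0095)])
E
```

```text
0 [array([178., 319.]), array([214., 294.])]
0.01 [array([182., 304.]), array([218., 279.])]
0.02 [array([186., 289.]), array([223., 264.])]
0.025 [array([189., 282.]), array([225., 257.])]
0.03 [array([191., 274.]), array([228., 249.])]
0.035 [array([193., 267.]), array([230., 241.])]
```

Emit:
step_arm(plan="4.8 0 0 1 0 0 0;4.8 0 0 1 0 0 0;4.8 0 0 1 0 0 0;4.8 0 0 0 0 0 0;4.8 0 0 0 0 0 0")

```text
clock: 5.47
tool_pos: [0.4527, 0.1853, 0.0275]
orientation: [-180.0, -0.0, -18.8]
force: [0.1, 1.0, 0.5]
opening: 0.0484
```

```bash
python3 - <<'E'
from h import *
o=st()
out=[]
for n,x0,y0 in(('scene',330,175),('top',170,205)):
    im=snapshot(n)
    out.append(np.clip(cv2.resize(im[y0:y0+75,x0:x0+75],None,fx=5,fy=5,interpolation=cv2.INTER_CUBIC).astype(float)*2,0,255).astype('uint8'))
cv2.imwrite('pics/s8.png',np.hstack(out))
E
```

```text
t 5.47 pos [45.27 18.53  2.75] rpy [-1.800e+02 -1.000e-02 -1.876e+01] F [0.05 0.98 0.47] M [-0.017 -0.066  0.006] op 4.84 q [ 45.4  13.2 -34.4   0.  -42.4  25.9]
```

View pics/s8.png

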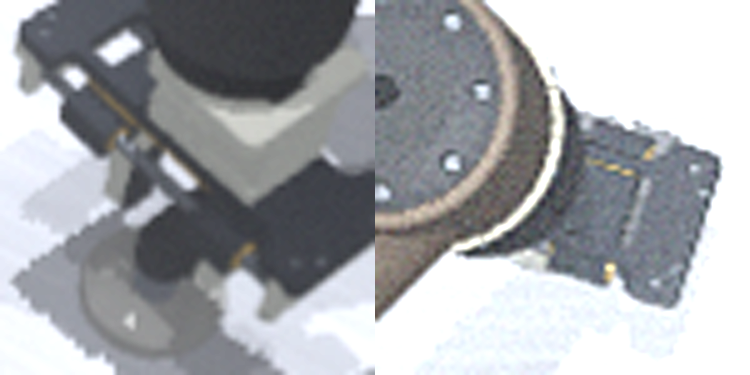

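Emit:
step_arm(plan="2.4 0 0 -0.4 0 0 0;2.4 0 0 0 0 0 0;2.4 0 0 0 0 0 0;2.4 0 0 0 0 0 0;2 0 0 0 0 0 0;2 0 0 0 0 0 0")

```text
clock: 6.07
tool_pos: [0.4525, 0.1852, 0.0311]
orientation: [180.0, 0.0, -18.8]
force: [0.2, 0.1, 0.5]
opening: 0.021
```

```bash
python3 - <<'E'
from h import *
o=st()
im=snapshot('scene');x0,y0=340,190
cv2.imwrite('pics/s9.png',np.clip(cv2.resize(im[y0:y0+55,x0:x0+50],None,fx=10,fy=10,interpolation=cv2.INTER_CUBIC).astype(float)*2.3,0,255).astype('uint8'))
E
```

```text
t 6.07 pos [45.25 18.52  3.11] rpy [180.     0.   -18.77] F [0.17 0.1  0.53] M [-0.063 -0.021  0.05 ] op 2.1 q [ 45.4  12.9 -34.2  -0.  -43.   25.9]
```

View pics/s9.png

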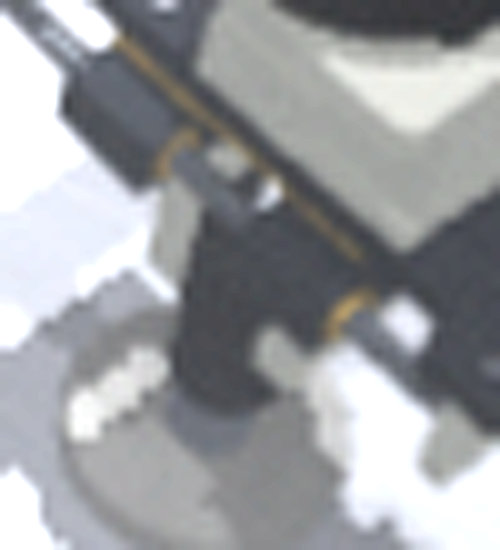

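Emit:
step_arm(plan="1.3 0 0 0 0 0 0;1.3 0 0 0 0 0 0;1.3 0 0 0 0 0 0")

```text
clock: 6.37
tool_pos: [0.4526, 0.1852, 0.031]
orientation: [180.0, 0.0, -18.8]
force: [-0.8, 0.1, -0.2]
opening: 0.0138
```

```bash
python3 -c "
from h import *
st()"
```

```text
t 6.37 pos [45.26 18.52  3.1 ] rpy [179.99   0.   -18.77] F [-0.77  0.13 -0.25] M [-0.002  0.056 -0.03 ] op 1.38 q [ 45.4  12.9 -34.2   0.  -43.   25.9]
```

Emit:
step_arm(plan="0.9 0 0 0 0 0 0;0.9 0 0 0 0 0 0")

```text
clock: 6.53
tool_pos: [0.4526, 0.1853, 0.031]
orientation: [180.0, 0.0, -18.8]
force: [-0.5, 0.7, -0.0]
opening: 0.0096
```

```bash
python3 -c "
from h import *
st()"
```

```text
t 6.53 pos [45.26 18.53  3.1 ] rpy [180.     0.   -18.77] F [-0.53  0.66 -0.01] M [ 0.147 -0.014 -0.006] op 0.96 q [ 45.4  12.9 -34.2   0.  -43.   25.9]
```

Emit:
step_arm(plan="0.5 0 0 0 0 0 0;0.5 0 0 0 0 0 0;0.5 0 0 0 0 0 0")

```text
clock: 6.78
tool_pos: [0.4527, 0.1855, 0.0311]
orientation: [-180.0, -0.0, -18.8]
force: [0.6, 2.4, -1.5]
opening: 0.0088
```

```bash
python3 -c "
from h import *
st()
im=snapshot('scene');x0,y0=340,190
cv2.imwrite('pics/s10.png',np.clip(cv2.resize(im[y0:y0+55,x0:x0+50],None,fx=10,fy=10,interpolation=cv2.INTER_CUBIC).astype(float)*2.3,0,255).astype('uint8'))"
```

```text
t 6.78 pos [45.27 18.55  3.11] rpy [-1.7998e+02 -1.0000e-02 -1.8770e+01] F [ 0.64  2.35 -1.53] M [ 0.558 -0.112  0.047] op 0.88 q [ 45.4  12.9 -34.2  -0.  -43.   25.9]
```

View pics/s10.png

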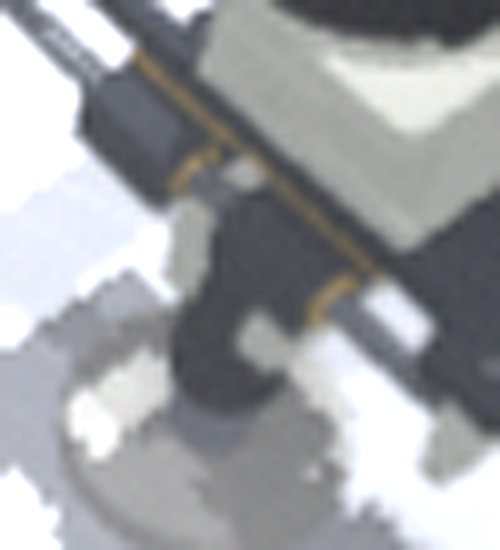

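Gripped: the opening holds at 0.88 cm with about 2.4 N of side force. I'll twist in small steps and watch the moment.

Emit:
step_arm(plan="0.5 0 0 0 0 0 1;0.5 0 0 0 0 0 1;0.5 0 0 0 0 0 1;0.5 0 0 0 0 0 0;0.5 0 0 0 0 0 0")

```text
clock: 7.25
tool_pos: [0.4527, 0.1854, 0.0311]
orientation: [-180.0, -0.0, -21.8]
force: [0.4, 2.1, -1.2]
opening: 0.0087
```

```bash
python3 -c "
from h import *
st()"
```

```text
t 7.25 pos [45.27 18.54  3.11] rpy [-1.7998e+02 -1.0000e-02 -2.1770e+01] F [ 0.36  2.11 -1.24] M [ 0.882 -0.179  0.116] op 0.87 q [ 45.4  12.9 -34.2   0.  -43.   22.9]
```

Emit:
step_arm(plan="0.5 0 0 0 0 0 1;0.5 0 0 0 0 0 1;0.5 0 0 0 0 0 0;0.5 0 0 0 0 0 0")

```text
clock: 7.58
tool_pos: [0.4526, 0.1853, 0.0311]
orientation: [-180.0, -0.0, -23.8]
force: [-0.0, 2.7, -0.6]
opening: 0.0091
```

```bash
python3 -c "
from h import *
st()"
```

```text
t 7.58 pos [45.26 18.53  3.11] rpy [-179.99   -0.    -23.77] F [-0.02  2.67 -0.65] M [ 0.987 -0.172  0.195] op 0.91 q [ 45.4  12.9 -34.2   0.  -43.   20.9]
```

Emit:
step_arm(plan="0.5 0 0 0 0 0 1;0.5 0 0 0 0 0 0;0.5 0 0 0 0 0 0")

```text
clock: 7.83
tool_pos: [0.4526, 0.1853, 0.0311]
orientation: [-180.0, -0.0, -24.8]
force: [-0.6, 1.7, -1.6]
opening: 0.009
```

```bash
python3 -c "
from h import *
st()"
```

```text
t 7.83 pos [45.26 18.53  3.11] rpy [-179.99   -0.    -24.78] F [-0.62  1.68 -1.59] M [ 1.034 -0.219  0.128] op 0.9 q [ 45.4  12.9 -34.2  -0.  -43.   19.9]
```

Emit:
step_arm(plan="0.5 0 0 0 0 0 0")

```text
clock: 7.92
tool_pos: [0.4526, 0.1853, 0.0311]
orientation: [-180.0, -0.0, -24.8]
force: [0.3, 4.0, -1.8]
opening: 0.0087
```

```bash
python3 -c "
from h import *
st()"
```

```text
t 7.92 pos [45.26 18.53  3.11] rpy [-179.99   -0.    -24.76] F [ 0.29  3.97 -1.78] M [ 1.091 -0.254  0.155] op 0.87 q [ 45.4  12.9 -34.2   0.  -43.   19.9]
```

Emit:
step_arm(plan="0.5 0 0 0 0 0 1;0.5 0 0 0 0 0 0")

```text
clock: 8.08
tool_pos: [0.4526, 0.1853, 0.0311]
orientation: [-180.0, -0.0, -25.9]
force: [0.3, 2.4, -1.5]
opening: 0.0092
```

```bash
python3 -c "
from h import *
st()"
```

```text
t 8.08 pos [45.26 18.53  3.11] rpy [-179.99   -0.    -25.85] F [ 0.29  2.37 -1.47] M [ 1.093 -0.197  0.161] op 0.92 q [ 45.4  12.9 -34.2  -0.  -43.   18.8]
```

Emit:
step_arm(plan="0.5 0 0 0 0 0 0")

```text
clock: 8.17
tool_pos: [0.4526, 0.1853, 0.0311]
orientation: [-180.0, -0.0, -25.8]
force: [1.2, 3.3, -1.8]
opening: 0.0086
```

```bash
python3 -c "
from h import *
st()"
```

```text
t 8.17 pos [45.26 18.53  3.11] rpy [-179.99   -0.    -25.78] F [ 1.15  3.29 -1.76] M [ 1.092 -0.248  0.22 ] op 0.86 q [ 45.4  12.9 -34.2   0.  -43.   18.9]
```

The torque plateaued at about 0.15 and then rose to about 0.2 N m at 7°, so this cap is sound and has reached its stop. Releasing, and on to the middle riser.

Emit:
step_arm(plan="2.6 0 0 0 0 0 0;2.6 0 0 0 0 0 0;2.6 0 0 0 0 0 0;2.6 0 0 0 0 0 0;3.6 0 0 -3 0 0 0;3.6 0 0 -3 0 0 0;3.6 0 0 -2 0 0 0;3.6 0 0 0 0 0 -7;3.6 0 0 0 0 0 -7;3.6 0 0 0 0 0 -7;3.6 0 0 0 0 0 -0.8")

```text
clock: 9.08
tool_pos: [0.4524, 0.185, 0.1112]
orientation: [180.0, 0.0, -3.7]
force: [0.2, 0.7, 0.2]
opening: 0.0363
```

```bash
python3 -c "
from h import *
go(.469,-.0227,.111,-4)"
```

```text
t 9.08 pos [45.24 18.5  11.12] rpy [180.     0.    -3.66] F [0.2  0.68 0.19] M [-0.055  0.012  0.001] op 3.63 q [ 45.3   6.9 -28.7   0.  -54.4  41. ]
shift cm [2.980e+00 2.062e+01 2.000e-02] turn [0.   0.   0.34]
```

Emit:
step_arm(plan="3.6 0.5 3.43 0 0 0 0;3.6 0.5 3.43 0 0 0 0;3.6 0.5 3.43 0 0 0 0;3.6 0.5 3.43 0 0 0 0;3.6 0.5 3.43 0 0 0 0;3.6 0.48 3.47 0 0 0 0;3.6 0 0 0 0 0 0;3.6 0 0 0 0 0 0;3.6 0 0 0 0 0 0")

```text
clock: 9.83
tool_pos: [0.4679, -0.0228, 0.111]
orientation: [180.0, 0.0, -4.2]
force: [0.3, 0.1, 0.8]
opening: 0.0358
```

```bash
python3 -c "
from h import *
go(.469,-.0227,.031,-4)"
```

```text
t 9.83 pos [46.79 -2.28 11.1 ] rpy [ 1.7999e+02  1.0000e-02 -4.1600e+00] F [0.34 0.08 0.77] M [-0.021 -0.013  0.022] op 3.58 q [ 21.4   5.  -31.   -0.  -54.1  64.5]
shift cm [ 0.11 -0.01  8.  ] turn [ 0.01  0.01 -0.16]
```

Emit:
step_arm(plan="3.6 0.1 0 2 0 0 0;3.6 0 0 2 0 0 0;3.6 0 0 2 0 0 0;3.6 0 0 2 0 0 0;2.2 0 0 0 0 0 0;2.2 0 0 0 0 0 0;2.2 0 0 0 0 0 0;1.3 0 0 0 0 0 0;1.3 0 0 0 0 0 0")

```text
clock: 10.58
tool_pos: [0.4699, -0.0221, 0.0322]
orientation: [-180.0, -0.1, -4.0]
force: [0.4, 0.8, -0.3]
opening: 0.0151
```

```bash
python3 -c "
from h import *
st()
im=snapshot('scene');x0,y0=265,150
cv2.imwrite('pics/s11.png',np.clip(cv2.resize(im[y0:y0+60,x0:x0+60],None,fx=9,fy=9,interpolation=cv2.INTER_CUBIC).astype(float)*2.3,0,255).astype('uint8'))"
```

```text
t 10.58 pos [46.99 -2.21  3.22] rpy [-1.7995e+02 -1.2000e-01 -3.9500e+00] F [ 0.44  0.78 -0.34] M [-0.083  0.023  0.   ] op 1.51 q [ 21.4  11.1 -36.5   0.  -42.3  64.7]
```

View pics/s11.png

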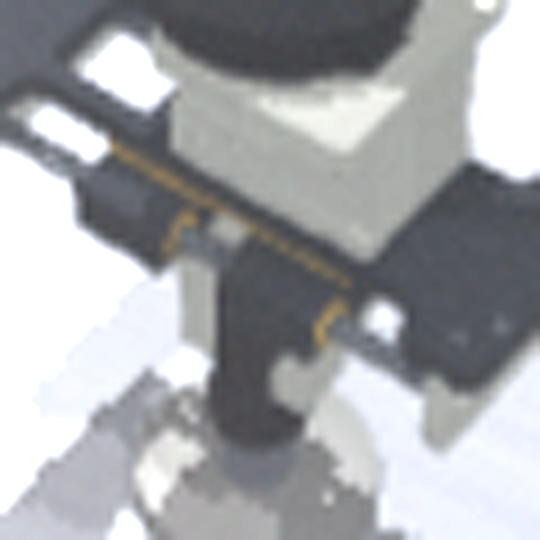

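The fingers are either side of the middle wing, so I'll clamp.

Emit:
step_arm(plan="1.0 0 0 0 0 0 0;1.0 0 0 0 0 0 0;0.6 0 0 0 0 0 0;0.6 0 0 0 0 0 0;0.6 0 0 0 0 0 0")

```text
clock: 11.05
tool_pos: [0.4692, -0.0231, 0.0314]
orientation: [180.0, -0.0, -4.0]
force: [0.3, -4.1, 4.3]
opening: 0.0088
```

```bash
python3 -c "
from h import *
st()"
```

```text
t 11.05 pos [46.92 -2.31  3.14] rpy [ 1.7997e+02 -2.0000e-02 -3.9600e+00] F [ 0.34 -4.15  4.25] M [-1.9    0.026 -0.007] op 0.88 q [ 21.3  11.2 -36.5   0.1 -42.3  64.7]
```

Emit:
step_arm(plan="0.6 0 0 0 0 0 1;0.6 0 0 0 0 0 1;0.6 0 0 0 0 0 1;0.6 0 0 0 0 0 0;0.6 0 0 0 0 0 0")

```text
clock: 11.47
tool_pos: [0.4692, -0.0231, 0.0314]
orientation: [180.0, -0.0, -7.0]
force: [0.5, -4.9, 5.7]
opening: 0.0085
```

```bash
python3 -c "
from h import *
st()"
```

```text
t 11.47 pos [46.92 -2.31  3.14] rpy [ 1.7996e+02 -1.0000e-02 -6.9700e+00] F [ 0.53 -4.9   5.75] M [-2.112 -0.019  0.158] op 0.85 q [ 21.3  11.2 -36.5   0.1 -42.3  61.7]
```

Emit:
step_arm(plan="0.6 0 0 0 0 0 1;0.6 0 0 0 0 0 1;0.6 0 0 0 0 0 0;0.6 0 0 0 0 0 0")

```text
clock: 11.8
tool_pos: [0.4692, -0.023, 0.0314]
orientation: [180.0, -0.0, -9.0]
force: [0.1, -5.2, 5.2]
opening: 0.0089
```

```bash
python3 -c "
from h import *
st()"
```

```text
t 11.8 pos [46.92 -2.3   3.14] rpy [ 1.7997e+02 -2.0000e-02 -8.9700e+00] F [ 0.09 -5.15  5.15] M [-2.125 -0.013  0.126] op 0.89 q [ 21.3  11.2 -36.5   0.1 -42.3  59.7]
```

Emit:
step_arm(plan="0.6 0 0 0 0 0 1;0.6 0 0 0 0 0 0")

```text
clock: 11.97
tool_pos: [0.4692, -0.023, 0.0314]
orientation: [180.0, -0.0, -10.0]
force: [-0.6, -5.2, 5.5]
opening: 0.0084
```

```bash
python3 -c "
from h import *
st()"
```

```text
t 11.97 pos [46.92 -2.3   3.14] rpy [ 1.7996e+02 -2.0000e-02 -1.0020e+01] F [-0.59 -5.16  5.5 ] M [-2.131 -0.053  0.157] op 0.84 q [ 21.3  11.2 -36.5   0.1 -42.3  58.6]
```

Emit:
step_arm(plan="0.6 0 0 0 0 0 0.6;0.6 0 0 0 0 0 0")

```text
clock: 12.13
tool_pos: [0.4692, -0.0231, 0.0314]
orientation: [180.0, -0.0, -10.6]
force: [-0.6, -5.4, 4.9]
opening: 0.0087
```

```bash
python3 -c "
from h import *
st()"
```

```text
t 12.13 pos [46.92 -2.31  3.14] rpy [ 1.7996e+02 -2.0000e-02 -1.0600e+01] F [-0.61 -5.45  4.93] M [-2.189  0.04   0.185] op 0.87 q [ 21.3  11.2 -36.5   0.1 -42.3  58. ]
```

Emit:
step_arm(plan="0.6 0 0 0 0 0 0.6;0.6 0 0 0 0 0 0")

```text
clock: 12.3
tool_pos: [0.4692, -0.023, 0.0314]
orientation: [180.0, -0.0, -11.2]
force: [-0.6, -4.9, 5.7]
opening: 0.0085
```

```bash
python3 -c "
from h import *
st()"
```

```text
t 12.3 pos [46.92 -2.3   3.14] rpy [ 1.7996e+02 -2.0000e-02 -1.1200e+01] F [-0.57 -4.93  5.73] M [-2.09   0.05   0.165] op 0.85 q [ 21.3  11.2 -36.5   0.1 -42.3  57.4]
```

Emit:
step_arm(plan="0.6 0 0 0 0 0 0")

```text
clock: 12.38
tool_pos: [0.4692, -0.0231, 0.0314]
orientation: [180.0, -0.0, -11.2]
force: [0.3, -5.6, 5.8]
opening: 0.0091
```

```bash
python3 -c "
from h import *
st()"
```

```text
t 12.38 pos [46.92 -2.31  3.14] rpy [ 1.7996e+02 -2.0000e-02 -1.1170e+01] F [ 0.25 -5.58  5.8 ] M [-2.126 -0.007  0.21 ] op 0.91 q [ 21.3  11.2 -36.5   0.1 -42.3  57.5]
```

Emit:
step_arm(plan="2.6 0 0 0 0 0 0;2.6 0 0 0 0 0 0;2.6 0 0 0 0 0 0;2.6 0 0 0 0 0 0;3.6 0 0 -3 0 0 0;3.6 0 0 -3 0 0 0;3.6 0 0 -2 0 0 -7;3.6 0 0 0 0 0 -7;3.6 0 0 0 0 0 -7;3.6 0 0 0 0 0 -7;3.6 0 0 0 0 0 -7;3.6 0 0 0 0 0 -3.2")

```text
clock: 13.38
tool_pos: [0.4689, -0.0224, 0.1109]
orientation: [-180.0, -0.0, 27.4]
force: [-0.5, 0.3, -0.4]
opening: 0.036
```

```bash
python3 -c "
from h import *
go(.452,-.1942,.111,27)"
```

```text
t 13.38 pos [46.89 -2.24 11.09] rpy [-1.7998e+02 -1.0000e-02  2.7420e+01] F [-0.51  0.34 -0.35] M [-0.093 -0.064 -0.005] op 3.6 q [ 21.4   5.1 -30.9  -0.  -54.1  96.1]
shift cm [-9.410e+00  1.447e+01 -1.000e-02] turn [-0.02 -0.01  0.42]
```

Emit:
step_arm(plan="3.6 -1.88 2.89 0 0 0 0;3.6 -1.88 2.89 0 0 0 0;3.6 -1.88 2.89 0 0 0 0;3.6 -1.88 2.9 0 0 0 0;3.6 -1.88 2.9 0 0 0 0.3;3.6 0 0 0 0 0 0;3.6 0 0 0 0 0 0;3.6 0 0 0 0 0 0")

```text
clock: 14.05
tool_pos: [0.4508, -0.1942, 0.1108]
orientation: [-180.0, 0.0, 26.7]
force: [0.5, -0.3, 0.1]
opening: 0.036
```

```bash
python3 -c "
from h import *
go(.452,-.1942,.031,27)"
```

```text
t 14.05 pos [ 45.08 -19.42  11.08] rpy [-1.7997e+02  1.0000e-02  2.6660e+01] F [ 0.53 -0.35  0.06] M [-0.031 -0.052  0.026] op 3.6 q [ -0.3   7.2 -28.4  -0.  -54.4 117. ]
shift cm [0.11 0.06 7.98] turn [-0.03  0.01 -0.34]
```

Emit:
step_arm(plan="3.6 0.05 0 2 0 0 0;3.6 0 0 2 0 0 0;3.6 0 0 2 0 0 0;3.6 0 0 2 0 0 0;2.2 0 0 0 0 0 0;2.2 0 0 0 0 0 0;2.2 0 0 0 0 0 0;1.3 0 0 0 0 0 0;1.3 0 0 0 0 0 0")

```text
clock: 14.8
tool_pos: [0.4525, -0.1938, 0.0323]
orientation: [179.9, -0.1, 26.8]
force: [-0.8, 0.0, 0.2]
opening: 0.0149
```

```bash
python3 -c "
from h import *
st()
im=snapshot('scene');x0,y0=220,120
cv2.imwrite('pics/s12.png',np.clip(cv2.resize(im[y0:y0+60,x0:x0+60],None,fx=9,fy=9,interpolation=cv2.INTER_CUBIC).astype(float)*2.3,0,255).astype('uint8'))"
```

```text
t 14.8 pos [ 45.25 -19.38   3.23] rpy [ 1.7993e+02 -1.1000e-01  2.6760e+01] F [-0.79  0.02  0.25] M [-0.031 -0.009 -0.023] op 1.49 q [ -0.2  13.  -33.8   0.  -43.1 117. ]
```

View pics/s12.png

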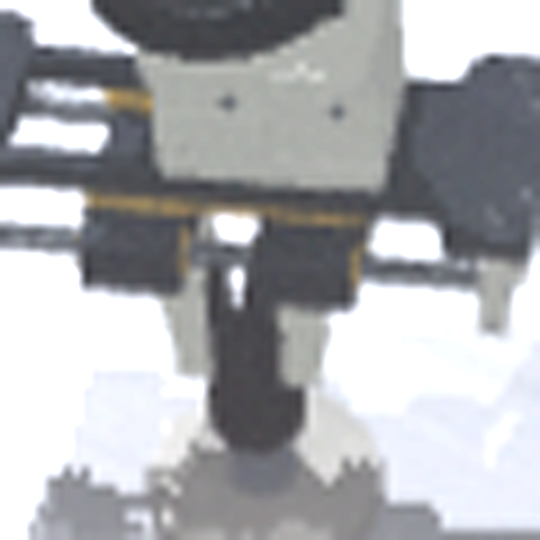

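The wing of the right-hand riser stands between the two pads (around (245,340) in this crop). I'll clamp and twist.

Emit:
step_arm(plan="1.0 0 0 0 0 0 0;1.0 0 0 0 0 0 0;0.6 0 0 0 0 0 0;0.6 0 0 0 0 0 0;0.6 0 0 0 0 0 0")

```text
clock: 15.27
tool_pos: [0.4522, -0.1945, 0.0316]
orientation: [179.9, -0.0, 26.7]
force: [1.5, -2.9, 3.8]
opening: 0.0088
```

```bash
python3 -c "
from h import *
st()"
```

```text
t 15.27 pos [ 45.22 -19.45   3.16] rpy [ 1.7994e+02 -4.0000e-02  2.6740e+01] F [ 1.48 -2.86  3.75] M [-1.528 -0.436 -0.025] op 0.88 q [-3.00e-01  1.30e+01 -3.38e+01  1.00e-01 -4.30e+01  1.17e+02]
```

Emit:
step_arm(plan="0.6 0 0 0 0 0 1;0.6 0 0 0 0 0 1;0.6 0 0 0 0 0 1;0.6 0 0 0 0 0 0;0.6 0 0 0 0 0 0")

```text
clock: 15.68
tool_pos: [0.4522, -0.1943, 0.0315]
orientation: [179.9, -0.0, 23.7]
force: [1.4, -5.4, 4.9]
opening: 0.009
```

```bash
python3 -c "
from h import *
st()"
```

```text
t 15.68 pos [ 45.22 -19.43   3.15] rpy [ 1.7995e+02 -4.0000e-02  2.3710e+01] F [ 1.4  -5.39  4.85] M [-2.194 -0.701  0.054] op 0.9 q [ -0.3  13.  -33.9   0.  -43.  114. ]
```

Emit:
step_arm(plan="0.6 0 0 0 0 0 1;0.6 0 0 0 0 0 1;0.6 0 0 0 0 0 0;0.6 0 0 0 0 0 0")

```text
clock: 16.02
tool_pos: [0.4522, -0.1943, 0.0315]
orientation: [179.9, -0.0, 21.7]
force: [1.2, -4.9, 5.0]
opening: 0.0086
```

```bash
python3 -c "
from h import *
st()"
```

```text
t 16.02 pos [ 45.22 -19.43   3.15] rpy [ 1.7995e+02 -5.0000e-02  2.1710e+01] F [ 1.19 -4.92  5.05] M [-2.253 -0.63   0.112] op 0.86 q [ -0.3  13.  -33.9   0.  -43.  112. ]
```

Emit:
step_arm(plan="0.6 0 0 0 0 0 1;0.6 0 0 0 0 0 0")

```text
clock: 16.18
tool_pos: [0.4522, -0.1943, 0.0315]
orientation: [179.9, -0.0, 20.7]
force: [2.2, -4.9, 5.4]
opening: 0.0085
```

```bash
python3 -c "
from h import *
st()"
```

```text
t 16.18 pos [ 45.22 -19.43   3.15] rpy [ 1.7995e+02 -5.0000e-02  2.0660e+01] F [ 2.18 -4.87  5.37] M [-2.271 -0.692  0.054] op 0.85 q [ -0.3  13.  -33.8   0.  -43.  110.9]
```

Emit:
step_arm(plan="0.6 0 0 0 0 0 1;0.6 0 0 0 0 0 0")

```text
clock: 16.35
tool_pos: [0.4522, -0.1943, 0.0315]
orientation: [179.9, -0.1, 19.7]
force: [0.8, -4.4, 5.4]
opening: 0.0087
```

```bash
python3 -c "
from h import *
st()"
```

```text
t 16.35 pos [ 45.22 -19.43   3.15] rpy [ 1.7995e+02 -5.0000e-02  1.9660e+01] F [ 0.76 -4.43  5.39] M [-2.299 -0.646  0.043] op 0.87 q [ -0.3  13.  -33.8   0.  -43.  109.9]
```

Emit:
step_arm(plan="0.6 0 0 0 0 0 1;0.6 0 0 0 0 0 0")

```text
clock: 16.52
tool_pos: [0.4522, -0.1943, 0.0315]
orientation: [179.9, -0.1, 18.7]
force: [2.1, -4.9, 4.7]
opening: 0.0085
```

```bash
python3 -c "
from h import *
st()"
```

```text
t 16.52 pos [ 45.22 -19.43   3.15] rpy [ 1.7995e+02 -5.0000e-02  1.8660e+01] F [ 2.12 -4.87  4.65] M [-2.31  -0.675  0.059] op 0.85 q [ -0.3  13.  -33.8   0.  -43.  108.9]
```

The torque stays near 0.06 N m, so this is the loose cap. I'll turn it on to about 22°.

Emit:
step_arm(plan="0.6 0 0 0 0 0 2;0.6 0 0 0 0 0 2;0.6 0 0 0 0 0 0")

```text
clock: 16.77
tool_pos: [0.4522, -0.1943, 0.0315]
orientation: [179.9, -0.1, 14.6]
force: [1.4, -4.9, 5.3]
opening: 0.0086
```

```bash
python3 -c "
from h import *
st()"
```

```text
t 16.77 pos [ 45.22 -19.43   3.15] rpy [ 1.7995e+02 -5.0000e-02  1.4600e+01] F [ 1.37 -4.85  5.31] M [-2.379 -0.675  0.093] op 0.86 q [-3.000e-01  1.300e+01 -3.380e+01  1.000e-01 -4.300e+01  1.048e+02]
```

Emit:
step_arm(plan="0.6 0 0 0 0 0 2;0.6 0 0 0 0 0 2;0.6 0 0 0 0 0 2;0.6 0 0 0 0 0 2;0.6 0 0 0 0 0 2;0.6 0 0 0 0 0 0;0.6 0 0 0 0 0 0;0.6 0 0 0 0 0 0")

```text
clock: 17.43
tool_pos: [0.4522, -0.1944, 0.0315]
orientation: [180.0, -0.1, 4.7]
force: [0.9, -6.1, 4.0]
opening: 0.0087
```

```bash
python3 -c "
from h import *
st()"
```

```text
t 17.43 pos [ 45.22 -19.44   3.15] rpy [ 1.7995e+02 -6.0000e-02  4.7200e+00] F [ 0.89 -6.09  3.99] M [-2.58  -0.699  0.074] op 0.87 q [ -0.3  13.  -33.9   0.1 -43.   95. ]
```

Emit:
step_arm(plan="2.6 0 0 0 0 0 0;2.6 0 0 0 0 0 0;2.6 0 0 0 0 0 0;2.6 0 0 0 0 0 0;3.6 0 0 -3 0 0 0;5 0 0 -3 0 0 0;8.7 0 0 -4 0 0 0;8.7 0 0 -4 0 0 0;8.7 0 0 -2 0 0 0;8.7 0 0 0 0 0 0")

```text
clock: 18.27
tool_pos: [0.4541, -0.1943, 0.1963]
orientation: [179.9, -0.5, 4.8]
force: [0.3, 0.3, 0.5]
opening: 0.0603
```

```bash
python3 - <<'E'
from h import *
from scipy.spatial.transform import Rotation as R
pos=np.array([.4525,-.1938,.0323]);Rt=R.from_euler('xyz',[180,0,26.8],degrees=True)
for dz in(.02,.03,.035,.04,.045,.05):
    print(dz,[((proj('scene',pos+Rt.apply([.0095,s*.0075,-dz]))[0]-[220,120]+.5)*9).round() for s in(1,-1)])
go(.6305,-.118,.19,4.7)
im=snapshot('top');cv2.imwrite('pics/t13.png',np.clip(cv2.resize(im[150:290,270:440],None,fx=4,fy=4,interpolation=cv2.INTER_CUBIC).astype(float)*1.3,0,255).astype('uint8'))
im=snapshot('scene');cv2.imwrite('pics/s13.png',im)
E
```

```text
0.02 [array([232., 422.]), array([277., 426.])]
0.03 [array([230., 401.]), array([275., 406.])]
0.035 [array([229., 391.]), array([274., 395.])]
0.04 [array([228., 381.]), array([273., 385.])]
0.045 [array([227., 370.]), array([272., 375.])]
0.05 [array([225., 360.]), array([271., 364.])]
t 18.27 pos [ 45.41 -19.43  19.63] rpy [179.9   -0.46   4.76] F [0.27 0.3  0.52] M [-0.049 -0.111 -0.035] op 6.03 q [ -0.3   2.7 -21.3   0.1 -65.5  95. ]
shift cm [18.21 -6.14  0.76] turn [ 0.1  -0.46  0.06]
```

View pics/t13.png

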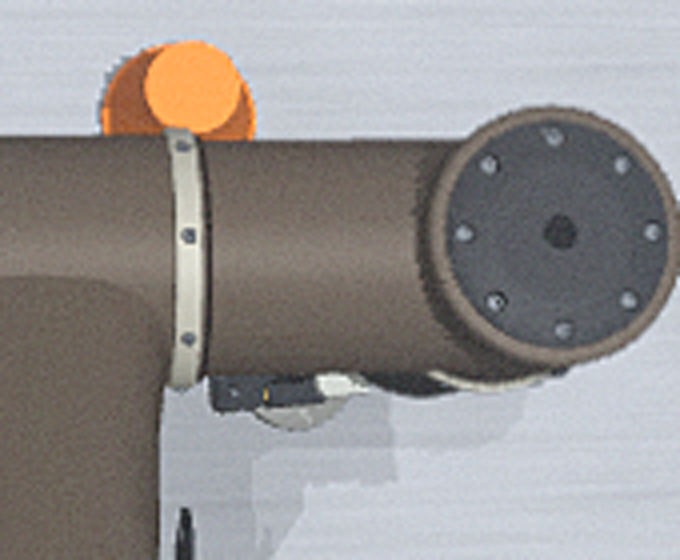

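View pics/s13.png

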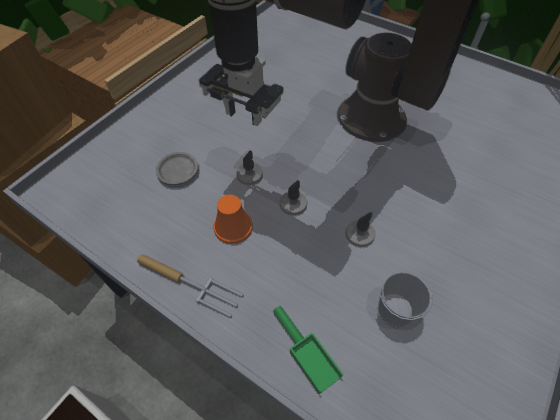

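Emit:
step_arm(plan="8.7 3.6 -1.2 0 0 0 0;8.7 3.6 -1.2 0 0 0 0;8.7 3.6 -1.2 0 0 0 0;8.7 3.6 -1.2 1 0 0 0;8.7 3.6 -1.2 2 0 0 0;8.7 0 0 2 0 0 0;8.7 0 0 0 0 0 0;8.7 0 0 0 0 0 0;8.7 0 0 0 0 0 0")

```text
clock: 19.12
tool_pos: [0.6244, -0.1201, 0.1416]
orientation: [180.0, 0.1, 4.7]
force: [-0.3, -0.1, 1.5]
opening: 0.0869
```

```bash
python3 - <<'E'
from h import *
o=go(.6305,-.118,.045,4.8)
im=snapshot('scene');x0,y0=180,130
cv2.imwrite('pics/s14.png',np.clip(cv2.resize(im[y0:y0+120,x0:x0+120],None,fx=5,fy=5,interpolation=cv2.INTER_CUBIC).astype(float)*1.7,0,255).astype('uint8'))
E
```

```text
t 19.12 pos [ 62.44 -12.01  14.16] rpy [1.7998e+02 7.0000e-02 4.7300e+00] F [-0.3  -0.11  1.47] M [-0.131 -0.055  0.02 ] op 8.69 q [  6.7  18.8  -8.3   0.  -62.9  88. ]
shift cm [ 0.64 -0.16  9.66] turn [ 0.02  0.07 -0.07]
```

View pics/s14.png

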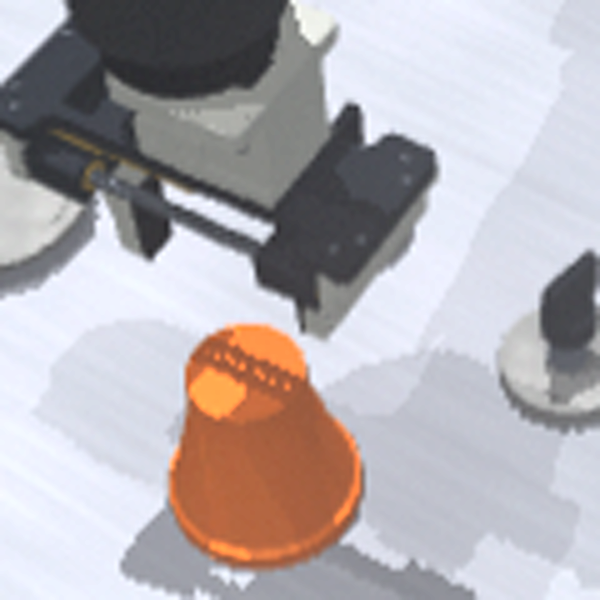

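Emit:
step_arm(plan="8.7 0.6 -0.16 1 0 0 0;8.7 0 0 2 0 0 0;8.7 0 0 2 0 0 0;8.7 0 0 1 0 0 0;8.7 0 0 0 0 0 0;8.7 0 0 0 0 0 0")

```text
clock: 19.67
tool_pos: [0.6309, -0.1179, 0.082]
orientation: [180.0, 0.0, 4.7]
force: [0.0, 0.3, 0.9]
opening: 0.0871
```

```bash
python3 - <<'E'
from h import *
o=go(.6305,-.118,.045,4.8)
im=snapshot('scene');x0,y0=180,130
cv2.imwrite('pics/s15.png',np.clip(cv2.resize(im[y0:y0+120,x0:x0+120],None,fx=5,fy=5,interpolation=cv2.INTER_CUBIC).astype(float)*1.7,0,255).astype('uint8'))
E
```

```text
t 19.67 pos [ 63.09 -11.79   8.2 ] rpy [179.98   0.     4.73] F [0.   0.33 0.87] M [-0.    -0.046 -0.011] op 8.71 q [  6.8  22.2 -11.7   0.  -56.1  87.9]
shift cm [-0.04  0.    3.7 ] turn [ 0.02  0.   -0.07]
```

View pics/s15.png

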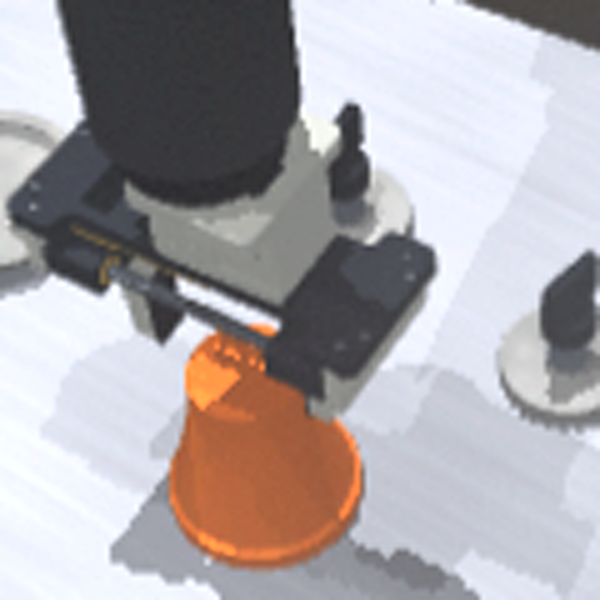

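Emit:
step_arm(plan="8.7 0 0 1.5 0 0 0;8.7 0 0 1.5 0 0 0;8.7 0 0 0.7 0 0 0;8.7 0 0 0 0 0 0;6.9 0 0 0 0 0 0;6.9 0 0 0 0 0 0;6.9 0 0 0 0 0 0")

```text
clock: 20.3
tool_pos: [0.6316, -0.1177, 0.0459]
orientation: [180.0, -0.1, 4.7]
force: [0.5, -0.1, 0.3]
opening: 0.0725
```

```bash
python3 - <<'E'
from h import *
o=go(.6305,-.118,.045,4.8)
im=snapshot('scene');x0,y0=180,130
cv2.imwrite('pics/s16.png',np.clip(cv2.resize(im[y0:y0+120,x0:x0+120],None,fx=5,fy=5,interpolation=cv2.INTER_CUBIC).astype(float)*1.7,0,255).astype('uint8'))
E
```

```text
t 20.3 pos [ 63.16 -11.77   4.59] rpy [ 1.7999e+02 -1.1000e-01  4.7400e+00] F [ 0.54 -0.07  0.32] M [-0.145 -0.095 -0.024] op 7.25 q [  6.8  24.3 -13.8   0.  -51.8  87.9]
shift cm [-0.12  0.02  0.09] turn [ 0.01 -0.11 -0.06]
```

View pics/s16.png

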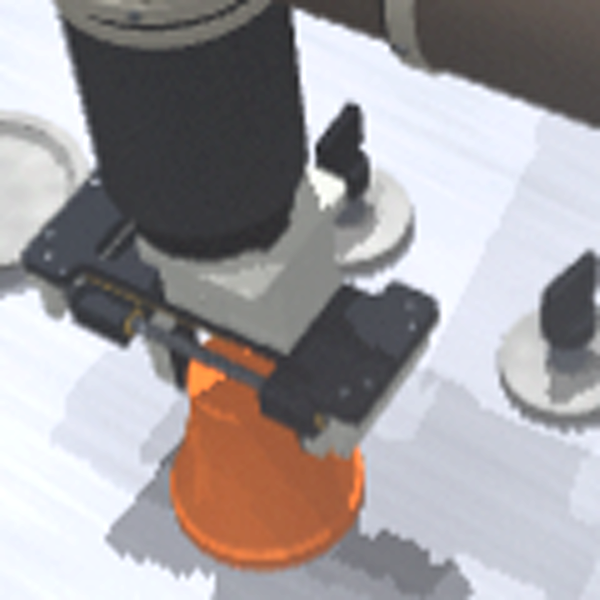

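Emit:
step_arm(plan="6.3 -0.1 0 0 0 0 0;6 0 0 0 0 0 0;5.5 0 0 0 0 0 0;5.5 0 0 0 0 0 0;5.5 0 0 0 0 0 0")

```text
clock: 20.77
tool_pos: [0.6309, -0.1178, 0.0456]
orientation: [180.0, -0.1, 4.8]
force: [2.0, 0.3, 5.6]
opening: 0.071
```

```bash
python3 - <<'E'
from h import *
st()
E
```

```text
t 20.77 pos [ 63.09 -11.78   4.56] rpy [ 1.7998e+02 -1.3000e-01  4.7500e+00] F [2.04 0.32 5.56] M [ 0.124 -0.67   0.026] op 7.1 q [  6.8  24.3 -13.9   0.  -51.7  87.9]
```

Emit:
step_arm(plan="5.5 0 0 -1 0 0 0;5.5 0 0 -1 0 0 0;5.5 0 0 -1 0 0 0;5.5 0 0 0 0 0 0;5.5 0 0 0 0 0 0")

```text
clock: 21.18
tool_pos: [0.6301, -0.1177, 0.0756]
orientation: [-180.0, -0.1, 4.7]
force: [0.1, -0.3, -1.4]
opening: 0.0707
```

```bash
python3 - <<'E'
from h import *
st()
im=snapshot('scene');x0,y0=180,130
cv2.imwrite('pics/s17.png',np.clip(cv2.resize(im[y0:y0+120,x0:x0+120],None,fx=5,fy=5,interpolation=cv2.INTER_CUBIC).astype(float)*1.7,0,255).astype('uint8'))
E
```

```text
t 21.18 pos [ 63.01 -11.77   7.56] rpy [-1.7999e+02 -8.0000e-02  4.7200e+00] F [ 0.12 -0.32 -1.35] M [-0.04  -0.014 -0.013] op 7.07 q [  6.8  22.5 -12.2  -0.  -55.2  87.9]
```

View pics/s17.png

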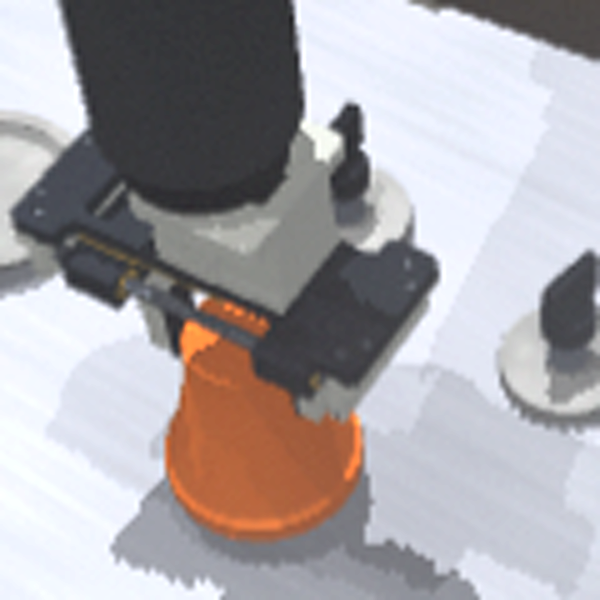

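The pot lifted, but at 71 mm opening, so the grip is on the taper. I'll put it back and regrip 20 mm higher, on the straight part.

Emit:
step_arm(plan="5.5 0 0 1 0 0 0;5.5 0 0 1 0 0 0;5.5 0 0 0.9 0 0 0;5.5 0 0 0 0 0 0;8.7 0 0 0 0 0 0;8.7 0 0 0 0 0 0;8.7 0 0 0 0 0 0;8.7 0 0 -1 0 0 0;8.7 0 0 -1 0 0 0;8.7 0 0 0 0 0 0")

```text
clock: 22.07
tool_pos: [0.6315, -0.1179, 0.0684]
orientation: [180.0, -0.2, 4.8]
force: [1.5, -0.1, 0.2]
opening: 0.0864
```

```bash
python3 - <<'E'
from h import *
st()
im=snapshot('scene');x0,y0=180,130
cv2.imwrite('pics/s18.png',np.clip(cv2.resize(im[y0:y0+120,x0:x0+120],None,fx=5,fy=5,interpolation=cv2.INTER_CUBIC).astype(float)*1.7,0,255).astype('uint8'))
E
```

```text
t 22.07 pos [ 63.15 -11.79   6.84] rpy [179.96  -0.21   4.76] F [ 1.48 -0.07  0.18] M [-0.086 -0.058 -0.076] op 8.64 q [  6.8  22.9 -12.6   0.1 -54.2  87.9]
```

View pics/s18.png

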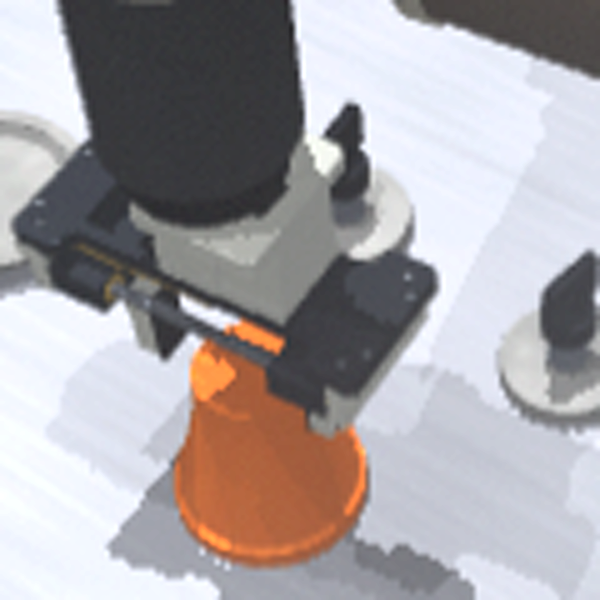

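Emit:
step_arm(plan="8.7 0 0 0.8 0 0 0;7 0 0 0 0 0 0;7 0 0 0 0 0 0;6.6 0 0 0 0 0 0;6 0 0 0 0 0 0;5.2 0 0 0 0 0 0;5.2 0 0 0 0 0 0;5.2 0 0 0 0 0 0")

```text
clock: 22.78
tool_pos: [0.6297, -0.1178, 0.0576]
orientation: [-180.0, 0.0, 4.7]
force: [0.8, 0.4, -0.9]
opening: 0.0661
```

```bash
python3 - <<'E'
from h import *
st()
E
```

```text
t 22.78 pos [ 62.97 -11.78   5.76] rpy [-1.80e+02  1.00e-02  4.73e+00] F [ 0.81  0.45 -0.88] M [-0.031 -0.031  0.029] op 6.61 q [  6.8  23.5 -13.3  -0.  -53.2  87.9]
```

Emit:
step_arm(plan="5.2 0 0 -1 0 0 0;5.2 0 0 -2 0 0 0;5.2 0 0 -3 0 0 0;5.2 0 0 -4 0 0 0;5.2 0 0 -2.5 0 0 0;5.2 0 0 0 0 0 0;5.2 0 0 0 0 0 0;5.2 0 0 0 0 0 0")

```text
clock: 23.45
tool_pos: [0.6294, -0.1177, 0.1828]
orientation: [-180.0, -0.0, 4.7]
force: [-0.6, -0.4, -1.5]
opening: 0.0659
```

```bash
python3 - <<'E'
from h import *
st()
im=snapshot('scene');x0,y0=180,100
a=np.clip(cv2.resize(im[y0:y0+130,x0:x0+100],None,fx=4,fy=4,interpolation=cv2.INTER_CUBIC).astype(float)*1.7,0,255).astype('uint8')
im=snapshot('top');x0,y0=270,130
b=np.clip(cv2.resize(im[y0:y0+130,x0:x0+100],None,fx=4,fy=4,interpolation=cv2.INTER_CUBIC).astype(float)*1.7,0,255).astype('uint8')
cv2.imwrite('pics/s19.png',np.hstack([a,b]))
E
```

```text
t 23.45 pos [ 62.94 -11.77  18.28] rpy [-1.7998e+02 -1.0000e-02  4.7200e+00] F [-0.63 -0.45 -1.52] M [-0.04  -0.032  0.011] op 6.59 q [  6.8  17.5  -4.6  -0.  -67.9  87.9]
```

View pics/s19.png

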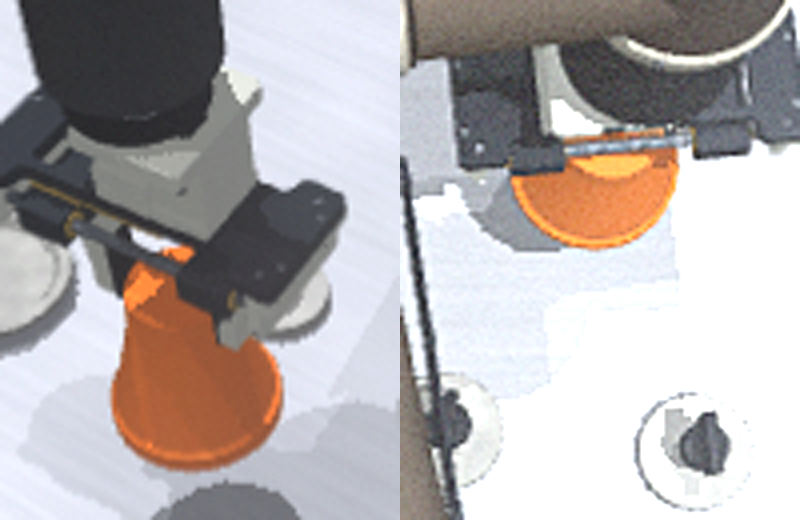

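```bash
python3 - <<'E'
from h import *
im=snapshot('top');h=cv2.cvtColor(im,cv2.COLOR_BGR2HSV)
m=cv2.inRange(h,(0,130,60),(25,255,255));cs,_=cv2.findContours(m,cv2.RETR_EXTERNAL,cv2.CHAIN_APPROX_NONE);c=max(cs,key=cv2.contourArea)[:,0].astype(float)
lo=c[c[:,1]>c[:,1].max()-16]
for z in(.125,.132):
    P=onz('top',lo,z)[:,:2]
    # circle algebraic fit
    A=np.c_[2*P,np.ones(len(P))];s=np.linalg.lstsq(A,(P**2).sum(1),rcond=None)[0]
    r=np.sqrt(s[2]+s[0]**2+s[1]**2);print(z,s[:2],r)
im=snapshot('scene');h=cv2.cvtColor(im,cv2.COLOR_BGR2HSV)
m=cv2.inRange(h,(0,130,60),(25,255,255));cs,_=cv2.findContours(m,cv2.RETR_EXTERNAL,cv2.CHAIN_APPROX_NONE);c=max(cs,key=cv2.contourArea)[:,0].astype(float)
lo=c[c[:,1]>c[:,1].max()-13]
P=onz('scene',lo,.127)[:,:2]
A=np.c_[2*P,np.ones(len(P))];s=np.linalg.lstsq(A,(P**2).sum(1),rcond=None)[0];print('scene',s[:2],np.sqrt(s[2]+s[0]**2+s[1]**2))
st()
E
```

```text
0.125 [ 0.62812938 -0.11772697] 0.05264441357666167
0.132 [ 0.62658559 -0.1169884 ] 0.05235427477257873
scene [ 0.62568365 -0.11941179] 0.051413733711788916
t 23.65 pos [ 62.91 -11.78  18.14] rpy [-1.80e+02  1.30e-01  4.73e+00] F [ 0.81  0.07 -1.14] M [-0.051 -0.054  0.052] op 6.67 q [  6.8  17.7  -4.6  -0.  -67.9  87.9]
```

```bash
python3 -c "
from h import *
go(.4538,-.1945,.183,4.7)"
```

```text
t 23.65 pos [ 62.91 -11.78  18.14] rpy [-1.80e+02  1.30e-01  4.73e+00] F [ 0.81  0.07 -1.14] M [-0.051 -0.054  0.052] op 6.67 q [  6.8  17.7  -4.6  -0.  -67.9  87.9]
shift cm [-18.1    6.2   -0.12] turn [-0.    0.13  0.03]
```

Emit:
step_arm(plan="5.2 -1 0.35 -0.1 0 0 0;5.2 -2.2 0.75 0 0 0 0;5.2 -2.2 0.75 0 0 0 0;5.2 -2.2 0.75 0 0 0 0;5.2 -2.2 0.75 0 0 0 0;5.2 -2.2 0.75 0 0 0 0;5.2 -2.2 0.75 0 0 0 0;5.2 -2 0.7 0 0 0 0;5.2 -1.2 0.42 0 0 0 0;5.2 -0.7 0.23 0 0 0 0;5.2 0 0 0 0 0 0;5.2 0 0 0 0 0 0")

```text
clock: 24.65
tool_pos: [0.455, -0.1945, 0.1838]
orientation: [180.0, -0.0, 4.7]
force: [0.5, 0.6, -0.1]
opening: 0.0666
```

Emit:
step_arm(plan="5.2 0 0 0 0 0 0;5.2 0 0 0 0 0 0;5.2 0 0 0 0 0 0")

```text
clock: 24.9
tool_pos: [0.4551, -0.1942, 0.1833]
orientation: [-180.0, 0.0, 4.8]
force: [0.8, -0.6, -1.4]
opening: 0.0664
```

```bash
python3 - <<'E'
from h import *
go(.4538,-.1945,.183,4.7)
im=snapshot('scene');x0,y0=190,80
a=cv2.resize(im[y0:y0+130,x0:x0+100],None,fx=4,fy=4,interpolation=cv2.INTER_CUBIC)
im2=snapshot('top');x0,y0=290,170
b=cv2.resize(im2[y0:y0+130,x0:x0+100],None,fx=4,fy=4,interpolation=cv2.INTER_CUBIC)
cv2.imwrite('pics/s20.png',np.clip(np.hstack([a,b]).astype(float)*1.6,0,255).astype('uint8'))
h=cv2.cvtColor(im,cv2.COLOR_BGR2HSV)
m=cv2.inRange(h,(0,130,60),(25,255,255));cs,_=cv2.findContours(m,cv2.RETR_EXTERNAL,cv2.CHAIN_APPROX_NONE);c=max(cs,key=cv2.contourArea)[:,0].astype(float)
lo=c[c[:,1]>c[:,1].max()-13]
P=onz('scene',lo,.127)[:,:2]
A=np.c_[2*P,np.ones(len(P))];s=np.linalg.lstsq(A,(P**2).sum(1),rcond=None)[0];print('scene',s[:2],np.sqrt(s[2]+s[0]**2+s[1]**2))
E
```

```text
t 24.9 pos [ 45.51 -19.42  18.33] rpy [-1.80e+02  3.00e-02  4.76e+00] F [ 0.82 -0.58 -1.43] M [-0.024 -0.05  -0.097] op 6.64 q [ -0.3   3.7 -22.    0.  -64.4  95.1]
shift cm [-0.14  0.02  0.03] turn [-0.    0.03  0.06]
scene [ 0.45290477 -0.19550905] 0.04960984256146233
```

View pics/s20.png

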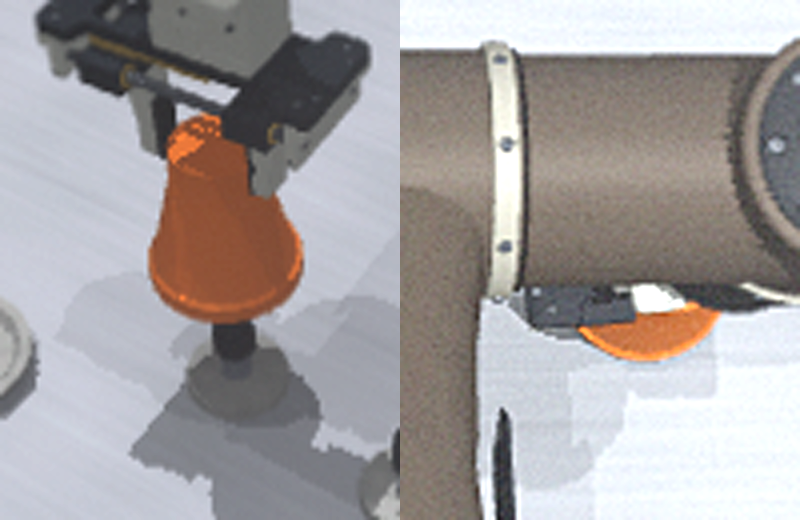

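Emit:
step_arm(plan="5.2 -0.1 0 1.5 0 0 0;5.2 0 0 1.5 0 0 0;5.2 0 0 1.5 0 0 0;5.2 0 0 1.5 0 0 0;5.2 0 0 1 0 0 0;5.2 0 0 0 0 0 0")

```text
clock: 25.5
tool_pos: [0.4522, -0.1943, 0.1115]
orientation: [-180.0, 0.2, 4.7]
force: [0.3, 0.1, -0.2]
opening: 0.0662
```

```bash
python3 -c "
from h import *
st()"
```

```text
t 25.5 pos [ 45.22 -19.43  11.15] rpy [-179.95    0.21    4.72] F [ 0.33  0.06 -0.18] M [-0.03   0.079 -0.042] op 6.62 q [ -0.3   7.4 -28.1  -0.  -54.8  95.1]
```

Emit:
step_arm(plan="5.2 0 0 1 0 0 0;5.2 0 0 1 0 0 0;5.2 0 0 0.8 0 0 0;5.2 0 0 0 0 0 0")

```text
clock: 25.83
tool_pos: [0.4524, -0.1944, 0.0839]
orientation: [-180.0, 0.1, 4.7]
force: [0.0, 0.0, -0.4]
opening: 0.0663
```

```bash
python3 -c "
from h import *
st()"
```

```text
t 25.83 pos [ 45.24 -19.44   8.39] rpy [-1.7996e+02  1.4000e-01  4.7100e+00] F [ 0.05  0.05 -0.37] M [-0.064  0.036  0.007] op 6.63 q [ -0.3   9.2 -30.1  -0.  -50.8  95.1]
```

Emit:
step_arm(plan="5.2 0.05 0 0.8 0 0 0;5.2 0.05 0 0.8 0 0 0;5.2 0 0 0.7 0 0 0;5.2 0 0 0 0 0 0;5.2 0 0 0 0 0 0")

```text
clock: 26.25
tool_pos: [0.4541, -0.1945, 0.0621]
orientation: [-180.0, 0.1, 4.7]
force: [-0.1, 0.1, -0.4]
opening: 0.066
```

```bash
python3 -c "
from h import *
st()"
```

```text
t 26.25 pos [ 45.41 -19.45   6.21] rpy [-1.80e+02  7.00e-02  4.73e+00] F [-0.05  0.15 -0.36] M [-0.072 -0.019 -0.036] op 6.6 q [ -0.3  10.9 -31.5   0.  -47.7  95.1]
```

Emit:
step_arm(plan="5.2 0 0 0.2 0 0 0;5.2 0 0 0.1 0 0 0;5.2 0 0 0 0 0 0")

```text
clock: 26.5
tool_pos: [0.4546, -0.1945, 0.0597]
orientation: [180.0, -0.0, 4.7]
force: [0.6, 0.6, -0.9]
opening: 0.0663
```

```bash
python3 -c "
from h import *
st()
im=snapshot('scene');x0,y0=190,100
cv2.imwrite('pics/s21.png',np.clip(cv2.resize(im[y0:y0+110,x0:x0+120],None,fx=5,fy=5,interpolation=cv2.INTER_CUBIC).astype(float)*1.6,0,255).astype('uint8'))"
```

```text
t 26.5 pos [ 45.46 -19.45   5.97] rpy [ 1.80e+02 -1.00e-02  4.73e+00] F [ 0.57  0.61 -0.86] M [-0.047  0.008  0.014] op 6.63 q [ -0.3  11.  -31.7  -0.  -47.3  95.1]
```

View pics/s21.png

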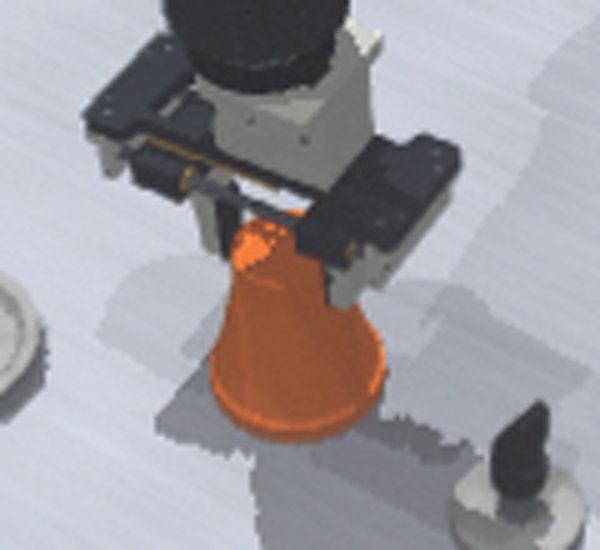

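Nearly down, with no side force. I'll lower the last 2–3 mm until contact.

Emit:
step_arm(plan="5.2 0 0 0.15 0 0 0;5.2 0 0 0.05 0 0 0;5.2 0 0 0 0 0 0")

```text
clock: 26.8
tool_pos: [0.4544, -0.1945, 0.0576]
orientation: [-180.0, 0.0, 4.7]
force: [0.4, 0.0, -1.8]
opening: 0.0662
```

```bash
python3 -c "
from h import *
st()"
```

```text
t 26.8 pos [ 45.44 -19.45   5.76] rpy [-180.      0.      4.73] F [ 0.43  0.03 -1.78] M [-0.036  0.042 -0.009] op 6.62 q [ -0.3  11.2 -31.8  -0.  -47.   95.1]
```

Emit:
step_arm(plan="5.2 0 0 0.1 0 0 0;5.2 0 0 0 0 0 0")

```text
clock: 26.97
tool_pos: [0.4547, -0.1945, 0.0569]
orientation: [180.0, -0.0, 4.7]
force: [-0.2, 0.9, 3.4]
opening: 0.066
```

```bash
python3 -c "
from h import *
st()"
```

```text
t 26.97 pos [ 45.47 -19.45   5.69] rpy [ 1.7999e+02 -2.0000e-02  4.7400e+00] F [-0.22  0.87  3.44] M [0.242 0.195 0.018] op 6.6 q [ -0.3  11.2 -31.9   0.  -46.9  95.1]
```

Contact at the same height at which I gripped it (0.0576). Releasing.

Emit:
step_arm(plan="7.4 0 0 0 0 0 0;8.7 0 0 0 0 0 0;8.7 0 0 0 0 0 0;8.7 0 0 0 0 0 0;8.7 0 0 -1.5 0 0 0;8.7 0 0 -3 0 0 0;8.7 0 0 -4 0 0 0;8.7 0 0 -4 0 0 0;8.7 0 0 0 0 0 0;8.7 0 0 0 0 0 0")

```text
clock: 27.8
tool_pos: [0.4561, -0.1946, 0.1842]
orientation: [180.0, -0.3, 4.7]
force: [-0.1, -0.5, -0.7]
opening: 0.0868
```

Emit:
step_arm(plan="8.7 2 3.6 0 0 0 0;8.7 2 3.6 0 0 0 0;8.7 2 3.6 0 0 0 0;8.7 2 3.6 0 0 0 0;8.7 2 3.6 0 0 0 0;8.7 2 3.6 0 0 0 0;8.7 0 0 0 0 0 0;8.7 0 0 0 0 0 0")

```text
clock: 28.47
tool_pos: [0.5913, -0.4011, 0.177]
orientation: [-179.8, 0.3, 4.6]
force: [-0.4, 0.2, -1.1]
opening: 0.0868
```

```bash
python3 - <<'E'
from h import *
st()
im=snapshot('scene');x0,y0=190,100
a=cv2.resize(im[y0:y0+130,x0:x0+100],None,fx=4,fy=4,interpolation=cv2.INTER_CUBIC)
im2=snapshot('top');x0,y0=290,170
b=cv2.resize(im2[y0:y0+130,x0:x0+100],None,fx=4,fy=4,interpolation=cv2.INTER_CUBIC)
cv2.imwrite('pics/s22.png',np.clip(np.hstack([a,b]).astype(float)*1.6,0,255).astype('uint8'))
cv2.imwrite('pics/t22.png',im2)
for n,i,k in(('scene',im,13),('top',im2,16)):
    h=cv2.cvtColor(i,cv2.COLOR_BGR2HSV)
    m=cv2.inRange(h,(0,130,40),(25,255,255));cs,_=cv2.findContours(m,cv2.RETR_EXTERNAL,cv2.CHAIN_APPROX_NONE);c=max(cs,key=cv2.contourArea)[:,0].astype(float)
    lo=c[c[:,1]>c[:,1].max()-k]
    P=onz(n,lo,.003)[:,:2]
    A=np.c_[2*P,np.ones(len(P))];s=np.linalg.lstsq(A,(P**2).sum(1),rcond=None)[0];print(n,s[:2],np.sqrt(s[2]+s[0]**2+s[1]**2))
E
```

```text
t 28.47 pos [ 59.13 -40.11  17.7 ] rpy [-179.84    0.3     4.59] F [-0.43  0.16 -1.06] M [ 0.013 -0.016  0.035] op 8.68 q [-18.6  24.9   5.7  -0.  -71.1 113.2]
scene [ 0.54471506 -0.83723771] 0.037548852596872885
top [ 0.43969793 -0.15494756] 0.01558566150512813
```

View pics/s22.png

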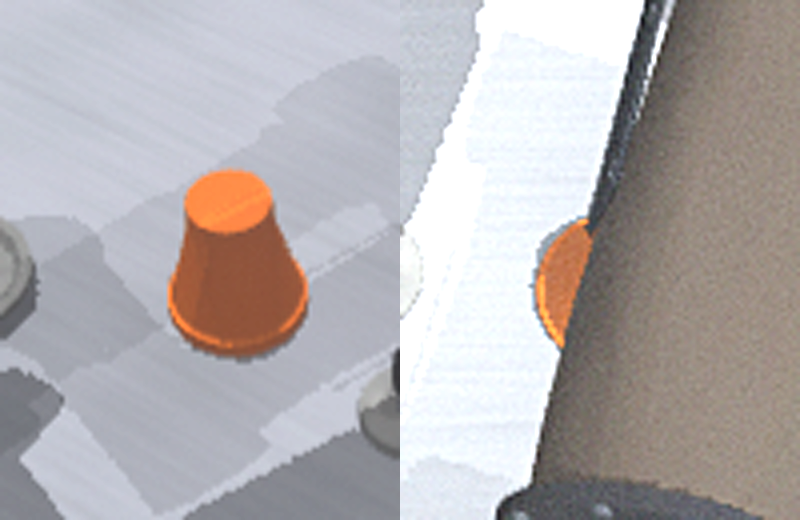

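View pics/t22.png

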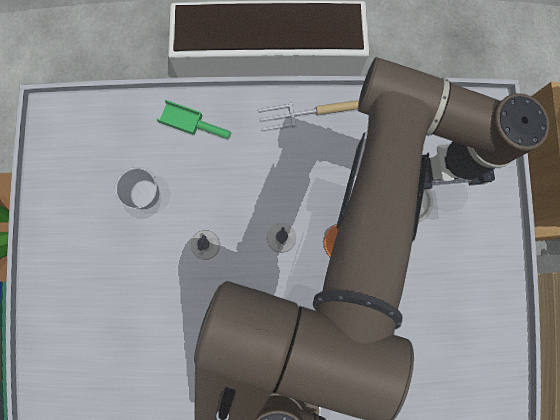

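```bash
python3 - <<'E'
from h import *
im=snapshot('scene')
h=cv2.cvtColor(im,cv2.COLOR_BGR2HSV);m=cv2.inRange(h,(0,130,40),(25,255,255));m[:, :225]=0;m[:,275:]=0;m[:135]=0;m[200:]=0
cs,_=cv2.findContours(m,cv2.RETR_EXTERNAL,cv2.CHAIN_APPROX_NONE);c=max(cs,key=cv2.contourArea)[:,0].astype(float);print(cv2.boundingRect(c.astype('int32')))
lo=c[c[:,1]>c[:,1].max()-10]
P=onz('scene',lo,.004)[:,:2]
A=np.c_[2*P,np.ones(len(P))];s=np.linalg.lstsq(A,(P**2).sum(1),rcond=None)[0];print('rim',s[:2],np.sqrt(s[2]+s[0]**2+s[1]**2))
print('top disc',onz('scene',(228.5/4+190-.4,201/4+100-.4),.112))
a=cv2.imread('pics/scene0.png')
for C in([.452,.1857],[.4688,-.023]):
    x,y=proj('scene',[*C,.092])[0].astype(int)
    for i in(a,im):
        g=cv2.resize(i.astype(float).mean(2)[y-10:y+14,x-16:x+17],None,fx=6,fy=6,interpolation=cv2.INTER_CUBIC)<75
        L=[np.round((np.where(r)[0][[0,-1]]+.5)/6-.5+x-16,1).tolist() for r in g[33:88:6] if r.any()]
        print(L)
# centroid check of wing part by dark mass
f=lambda i,x,y:np.clip(cv2.resize(i[y-22:y+28,x-20:x+20],None,fx=8,fy=8,interpolation=cv2.INTER_CUBIC).astype(float)*2.2,0,255).astype('uint8')
E
```

```text
(232, 143, 35, 46)
rim [ 0.45176352 -0.19602392] 0.05129476204402767
top disc [[ 0.45180356 -0.19517866  0.112     ]]
[[368.6, 370.9], [366.9, 371.4], [365.6, 371.2], [364.6, 371.1], [362.6, 370.6], [361.6, 370.1], [360.1, 369.9], [359.1, 369.6], [357.9, 368.6]]
[[368.1, 371.8], [366.1, 372.2], [364.9, 372.2], [363.1, 371.9], [361.8, 371.8], [359.9, 371.2], [358.8, 370.8], [358.1, 370.4], [356.9, 369.9]]
[[296.1, 298.1], [295.1, 298.9], [294.1, 298.9], [293.1, 298.9], [292.1, 298.8], [291.1, 298.6], [290.2, 298.6], [289.6, 298.4], [288.6, 297.9]]
[[296.6, 298.2], [295.4, 298.9], [294.4, 299.2], [293.1, 299.1], [292.1, 299.1], [290.8, 299.1], [289.8, 299.1], [288.9, 298.6], [288.1, 298.2]]
```

```bash
python3 -c "
from plant import workorder
print(workorder.close_job())"
```

```text
the job is handed in; nothing more can be done
None
```

I tried all three caps and set the upturned pot over the loose one. The job was handed in after about 28.5 s of the 72 s allowed.

| Riser | Turned | Torque seen | Verdict |
|---|---|---|---|
| Left (y ≈ +0.186 m) | about 7° | about 0.15 N m plateau, then about 0.19 | Sound, stopped there |
| Middle (y ≈ −0.023 m) | about 7.2° | about 0.15 N m plateau, then about 0.19 | Sound, stopped there |
| Right (y ≈ −0.194 m) | 22° | steady at about 0.06–0.09 N m | Loose |

**Pot:** in the last pictures it stands upright over the right riser. Its centre measures about (0.452, −0.196) m, against a riser centre of about (0.452, −0.194) m. It touched down at the same tool height as where I gripped it and has been let go. The gripper is well clear, and the saucer and bucket look unmoved.

**What disagreed:**
- **Tool height:** the fingertips really sat about 25–40 mm higher than the reported tool height. My first closing on the left riser was therefore in the air above the wing, without contact; I corrected the height by camera and feel.
- **Pot grip:** my first grip was too low, on the taper. I put the pot back and regripped it on the straight part.
- **Side force:** while I clamped the wings it was 2 to 6 N, or about 1 to 2.5 mm of bend.
- **Sound caps:** that they turned past 0.03 rad rests mainly on torque and angle (about 0.06 rad each). The before-and-after pictures agree with a small clockwise turn, but it is close to their resolution.

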